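# Press the transfers onto the porcelain sample tiles

### The arm

A 6-joint arm with a two-finger parallel gripper is mounted at the origin on the work surface. World frame = base frame: x ahead of the robot, y to its left, z up, the work surface at z = 0. Lengths are in m, angles in rad, forces in N, time in s.
With the tool pointing down it reaches from about 0.4 to 0.825 m from the base axis. Payload 7 kg.
Tool frame: the origin (TCP) lies at the very end of the fingers, on their centre line; the grasp point (between the pads) lies 19 mm behind it; z points along the fingers, y is the line along which they close (so a half turn about z gives the same grasp; the last joint's range is limited). The gripper opens to 88 mm and grips with 3 to 60 N. Pads are 19 mm wide; open, the fingers measure 130 mm over their backs; the gripper's body (78 mm by 193 mm) begins 47 mm behind the grasp point.
Start: joints at [-1.011, 0.359, 0.012, 0, -1.224, -0.288], TCP at [0.181, -0.65, 0.227] pointing down, gripper open.
Joint ranges: [-3.07, 3.07], [-1.43, 2.12], [-1.02, 1.25], [-3.03, 1.67], [-3.05, -0], [-3.03, 3.03]. Speed limits (rad/s): [2.39, 2.39, 3.01, 3.14, 3.14, 3.14].

### API

Orientations are given as [roll, pitch, yaw] about the fixed x, y, z axes, in that order (R = Rz(yaw) Ry(pitch) Rx(roll)).
In Python, from station import arm gives the robot as it stands. The module is installed in compiled form; this text tells all that it offers.
- The arm moves only by the shell command python3 -m crank 'ROWS' [FORCE]. ROWS is JSON, a list of rows, each an object of numbers: "dx", "dy", "dz": the shift along the world's x, y, z in m; "twist": the turn about the world's z in degrees; "grip": the opening, from -1 (shut) to 1 (fully open). A call has exactly 5 rows; each row is the pose to reach, as a shift and turn from the pose commanded when the call began; what a row does not reach only later rows make up. A row lasts 1/12 s, in which the tool goes at most 41.7 mm and 7.16 degrees, less where a joint would pass 70% of its speed; a pose out of reach is approached as far as the arm can. A call with a gripper value outside its range is refused whole. The fingers move at their own pace and stop on an object; FORCE is the grip in N (left out, the last holds). Time passes only in rows, so rows that repeat a pose let the fingers close, or fill a call up. It gives the time, the measured TCP pose, the force, the opening and the grip force at its end, in the units of the state.
- arm.get_state(): the state, without advancing time (a new reading comes with each control period).
- arm.grab_frame(name): name is "scene" or "top"; returns the picture (400x640x3 uint8, red, green, blue); there is no depth.
- arm.get_calibration(name): a dict with "fx", "fy", "cx", "cy" (pixels), "cam_to_world" (4x4, takes a point from camera to world coordinates). Camera axes: x right, y down, z forward; pixel columns grow to the right and rows downward; lengths in m; the calibration is good to about 2 mm. A picture is of the moment at which its call begins. get_calibration takes no time and is no camera call.
- arm.job_done(): hands the job in; it is judged then, once.
The state is a dict: "t": time; "q": joint angles; "qd": joint speeds; "joint_efforts": joint torques, N m; "eef_pos": TCP position; "ee_rot": TCP orientation; "force": force on the tool from outside, world axes, zero at the start; "moment": the same for the moment, N m; "width": finger opening in m; "gripper_force": force on a finger pad.
Only numpy, scipy, OpenCV 4.12 (cv2) and the standard library are available. Lean on these libraries where they do the work, as an engineer would, in place of code of your own. Each camera call takes 0.05 s, during which the arm holds its last target. There are 200 camera calls.

### The job

Load every sample tile from the plaster batt into the transfer press, transfer side up, one to a pocket, each slid fully home under the overhang; then swing the toggle clamp down over centre onto them, leave it pressing for three seconds and throw it fully back. Finally take all the tiles out and lay them flat, transfer side up, side by side on the ware board with no tile overhanging its edge, leaving the clamp thrown back and the other things on the bench where they are.

Things in the scene. Friction and masses are not known exactly. Their poses are not given: they have to be found in the camera images.
- press: Transfer press fixed to the table: green base plate, top 20 mm above the table, x = -100 to +160 mm, 260 mm wide; along its far side an aluminium block with three undercut pockets side by side, open to the front (-x, the robot's side). Origin: on the table under the centre of a tile home in the middle pocket; x points into the pockets, y left. Bearing posts at x 125, y +-112 mm, 90 mm tall.
- overhang (a point): Middle of the front edge of the aluminium block's overhang, on its underside, axes as the press. The overhang reaches from x = +35 to +75 mm of the press, underside 40 mm and top 48 mm above the table (6 mm above a tile on the plate). Pockets are 52 mm wide, pitch 84 mm, with walls only under the overhang; their stop face is 25 mm behind this edge. In front the plate is flat.
- clamp (a joint): Over-centre toggle clamp, rad: a shaft along the press's y with a 200 mm crossbar and three rubber pads on 125 mm arms, hand lever at its left end. 0 = down, pads pressing on the tiles (-0.05 with none there); 1.75 = thrown fully back, crossbar up, 210 mm above the table at x = 100 mm. The lever's heavy ball carries it to either end; dead centre about 0.95. Starts at (or falling to) either end.
- handle_grip (a point): Centre of the heavy red ball (50 mm across) at the end of the clamp's hand lever, 115 mm from the hinge axis, in the plane y = +160 mm of the press, clear all round. The lever leans 50 degrees to the robot (-x of the press) when the clamp is down, 50 degrees away when thrown back. About 6 N along its arc moves it out of either end; past upright it falls on. A level push binds by friction.
- handle_hinge (a point): Point on the clamp's hinge axis in the plane of the hand lever: x = 125, y = 160 mm of the press, 75 mm above the table. Fixed to the press, with its axes.
- batt: White plaster slab 300 x 160 x 14 mm, fixed, on which the tiles wait at the start. Origin at the centre of its underside; 300 mm along x. It may be on either side of the press.
- wareboard: Pale wooden ware board 300 x 160 x 14 mm with a darker batten at each end, fixed, empty at the start. Origin at the centre of its underside; 300 mm along its x. On the side of the press away from the batt.
- pocket_left (a point): Where the centre of a tile lies when fully home in the left pocket (27 mm above the table); axes as the press.
- pocket_middle (a point): Where the centre of a tile lies when fully home in the middle pocket (27 mm above the table); axes as the press.
- pocket_right (a point): Where the centre of a tile lies when fully home in the right pocket (27 mm above the table); axes as the press.
- tile_blue_mid (a point): Centre of the white porcelain sample tile with a blue transfer on its top face: 120 mm (its x) x 44 mm (its y) x 14 mm (its z, transfer side up), about 0.18 kg. May be absent.
- tile_red_mid (a point): Centre of the white porcelain sample tile with a red transfer on its top face: 120 mm (its x) x 44 mm (its y) x 14 mm (its z, transfer side up), about 0.18 kg. May be absent.
- tile_green_mid (a point): Centre of the white porcelain sample tile with a green transfer on its top face: 120 mm (its x) x 44 mm (its y) x 14 mm (its z, transfer side up), about 0.18 kg. May be absent.
- bowl_stack: Bystander, not part of the job: stack of upturned white bowls, 100 mm across, 110 mm tall. Origin at its underside, loose.
- bowl: Bystander, not part of the job: single white bowl, 100 mm across, 50 mm tall. Origin at its underside, loose.
- glaze_jar: Bystander, not part of the job: glaze jar with blue cap, 72 mm across, 100 mm tall. Origin at its underside, loose.
- mug: Bystander, not part of the job: blue mug, 76 mm across, 85 mm tall. Origin at its underside, loose.
- brush: Bystander, not part of the job: brush, 180 mm long, lying. Origin at its underside, loose.
- cork_block: Bystander, not part of the job: cork sanding block, 90 x 55 x 35 mm. Origin at its underside, loose.
- spatula: Bystander, not part of the job: spatula, 200 mm long, lying. Origin at its underside, loose.

How it is judged:
By the outcome, as a careful person would: the job done as asked, in the order asked, and still so for the second after the job is handed in, with the robot touching nothing.
Of tile_blue, tile_red, tile_green only 2 to 3 are there at a start; the rules pass over those that are not, and their reading is None.
At some moment in a run one of tile_blue, tile_red, tile_green may be knocked a few centimetres aside while the robot is not near it.
Once in a run the grip may slacken for a moment while it holds something.
It also fails if it takes over 210 s, if anything falls off the work surface, if the arm or the gripper's body presses on something with over 40 N, if the wrist force passes 120 N, or if a joint passes its speed limit or range.

## Working session

There is one attempt and no reset: what is moved stays moved. The work goes in short steps, Python scripts to look and compute and a shell command to move; the robot and the scene stay as the last step left them, time stands still between calls to the robot, and variables do not carry over. Pictures are saved under pics/ and viewed, at most 14 in all, crops included, and the job is handed in when it is done.

```bash
mkdir -p pics; cat > h.py <<'E'
import numpy as np, cv2
from station import arm
def snap(n,f,crop=None,s=1):
    im=arm.grab_frame(n)
    cv2.imwrite('pics/raw_'+f,im[:,:,::-1])
    if crop: im=im[crop[1]:crop[3],crop[0]:crop[2]]
    if s!=1: im=cv2.resize(im,None,fx=s,fy=s,interpolation=cv2.INTER_CUBIC)
    cv2.imwrite('pics/'+f,im[:,:,::-1])
def p2w(n,u,v,z):
    c=arm.get_calibration(n);T=np.array(c['cam_to_world'])
    d=T[:3,:3]@np.array([(u-c['cx'])/c['fx'],(v-c['cy'])/c['fy'],1]);o=T[:3,3]
    return o+d*(z-o[2])/d[2]
def w2p(n,p):
    c=arm.get_calibration(n);T=np.array(c['cam_to_world'])
    q=T[:3,:3].T@(np.array(p)-T[:3,3]);return q[0]/q[2]*c['fx']+c['cx'],q[1]/q[2]*c['fy']+c['cy']
E
python3 - <<'E'
from h import *
snap('top','t0.png',s=1.25);snap('scene','s0.png',s=1.25)
for n in('top','scene'):print(arm.get_calibration(n))
s=arm.get_state();print(s['t'],s['eef_pos'],s['ee_rot'],s['width'])
E
```

```text
{'fx': 471.1618956327149, 'fy': 471.1618956327149, 'cx': 323.0994629667892, 'cy': 203.62656096396336, 'cam_to_world': array([[-0.02887598, -0.99063701,  0.13343347,  0.34839258],
       [-0.9995421 ,  0.0274088 , -0.0128198 , -0.07927676],
       [ 0.00904251, -0.13374255, -0.99097485,  1.60019463],
       [ 0.        ,  0.        ,  0.        ,  1.        ]])}
{'fx': 501.3415667777032, 'fy': 501.3415667777032, 'cx': 321.92538002732425, 'cy': 203.08873416811414, 'cam_to_world': array([[ 0.32697743,  0.66519205, -0.67127141,  1.53847668],
       [ 0.94495704, -0.23909044,  0.22336505, -0.43171232],
       [-0.01191392, -0.70735797, -0.70675509,  1.16787239],
       [ 0.        ,  0.        ,  0.        ,  1.        ]])}
0.1 [ 0.18107598 -0.64981383  0.22573577] [ 3.14012912e+00 -1.39675146e-04 -2.86989553e+00] 0.08776056292704988
```

View pics/t0.png

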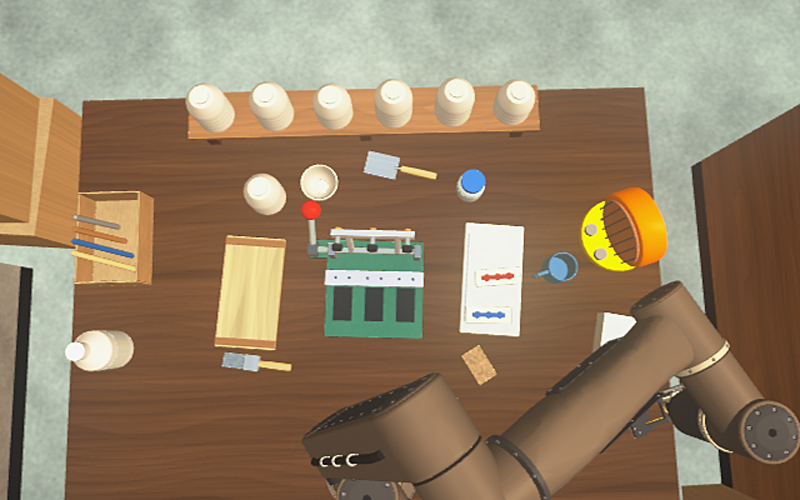

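View pics/s0.png

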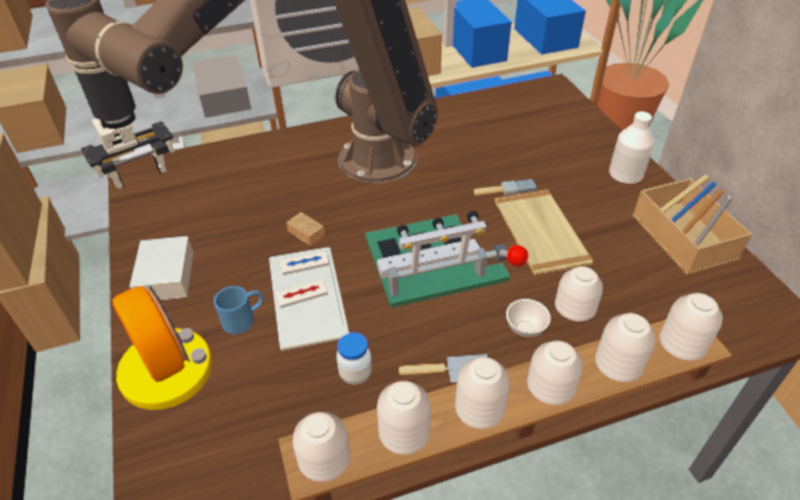

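Two tiles (red, blue) are on the batt at the right, the press is in the middle with the clamp thrown back (ball at top view (311,210)), and the ware board is on the left. I'll enlarge this for exact positions.

```bash
python3 - <<'E'
from h import *
im=cv2.imread('pics/raw_t0.png')
a=cv2.resize(im[175:275,250:350],None,fx=6,fy=6,interpolation=cv2.INTER_CUBIC)
b=cv2.resize(im[175:275,360:430],None,fx=6,fy=6,interpolation=cv2.INTER_CUBIC)[:, :200*2]
b=b[:, :]
o=np.hstack([cv2.resize(a,(480,480)),cv2.resize(im[175:275,360:426],(317,480),interpolation=cv2.INTER_CUBIC)])
cv2.imwrite('pics/c1.png',o)
hsv=cv2.cvtColor(im,cv2.COLOR_BGR2HSV)
# batt/tile whites : outline of batt, green plate, transfers
def rect(m,name,z):
    n,l,st,c=cv2.connectedComponentsWithStats(m.astype(np.uint8))
    k=1+np.argmax(st[1:,4]);pts=np.argwhere(l==k)[:,::-1].astype(np.float64)
    w=np.array([p2w('top',*p,z)[:2] for p in pts])
    r=cv2.minAreaRect((w*1000).astype(np.float32));print(name,st[k],np.round(r[0],1),np.round(r[1],1),round(r[2],1))
sub=np.zeros(im.shape[:2],bool);sub[170:280,360:425]=1
h,s,v=[hsv[:,:,i].astype(int) for i in range(3)]
rect(sub&(s<40)&(v>170),'batt',.014)
rect(sub&(s>90)&(abs(h-110)<15)&(v>80)&(np.arange(640)[None,:]>370),'blue',.028)
rect(sub&(s>90)&((h<6)|(h>172)),'red',.028)
sub[:]=0;sub[170:290,250:350]=1
rect(sub&(abs(h-75)<18)&(s>90),'plate',.020)
sub[:]=0;sub[170:290,165:235]=1
rect(sub&(v>120)&(s>40),'board',.014)
E
```

```text
Traceback (most recent call last):
  File "h.py", line 10, in p2w
    c=arm.get_calibration(n);T=np.array(c['cam_to_world'])
ValueError: time passes only in moves, steps and waits
```

View pics/c1.png

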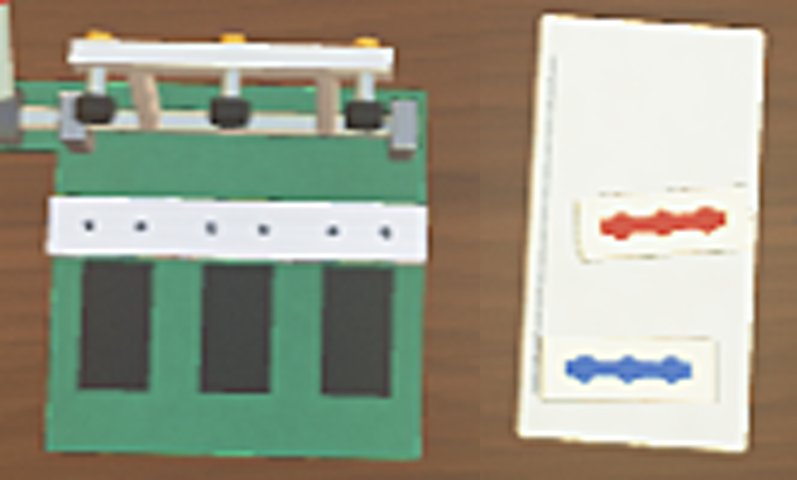

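```bash
python3 - <<'E'
s=open('h.py').read()
s=s.replace("def snap","import functools\n@functools.lru_cache\ndef cal(n): return arm.get_calibration(n)\ndef snap",1).replace("c=arm.get_cal","c=cal_(").replace("cal_(ibration(n)","cal(n)")
s+='''
def rect(m,name,z,n='top'):
    _,l,st,c=cv2.connectedComponentsWithStats(m.astype(np.uint8))
    k=1+np.argmax(st[1:,4]);pts=np.argwhere(l==k)[:,::-1].astype(float)
    w=np.array([p2w(n,*p,z)[:2] for p in pts])
    r=cv2.minAreaRect((w*1000).astype(np.float32));print(name,st[k],'ctr',np.round(r[0],1),np.round(r[1],1),round(r[2],1),'mean',np.round(w.mean(0)*1000,1),'px',np.round(pts.mean(0),1))
def chan(im): return [x.astype(int) for x in cv2.split(cv2.cvtColor(im,cv2.COLOR_BGR2HSV))]
def box(x0,y0,x1,y1):
    s=np.zeros((400,640),bool);s[y0:y1,x0:x1]=1;return s
'''
open('h.py','w').write(s)
E
python3 - <<'E'
from h import *
im=cv2.imread('pics/raw_t0.png');h,s,v=chan(im)
rect(box(360,170,425,280)&(s<40)&(v>170),'batt',.014)
rect(box(370,230,415,268)&(s>60)&(abs(h-110)<15),'blue',.028)
rect(box(370,205,425,240)&(s>60)&((h<8)|(h>172)),'red',.028)
rect(box(250,170,350,290)&(abs(h-75)<18)&(s>90),'plate',.020)
rect(box(165,170,235,290)&(v>130)&(s>40),'board',.014)
# crop px->raw: a scale 4.8 offs(250,175)
A=lambda u,v:(250+u/4.8,175+v/4.8)
B=lambda u,v:(360+(u-480)/4.8,175+v/4.8)
mm=lambda p,z:np.round(p2w('top',*p,z)[:2]*1000,1)
for n,p in dict(ofL=(48,256),ofR=(427,262),obL=(50,198),obR=(427,207)).items():print(n,mm(A(*p),.048))
for n,p in dict(pfL=(46,452),pfR=(420,459)).items():print(n,mm(A(*p),.020))
for n,p in dict(s1=(115,390),s2=(234,393),s3=(356,396)).items():print(n,mm(A(*p),.020))
print('red',[mm(B(*p),.028) for p in[(578,200),(745,186),(742,250),(585,262)]])
print('blue',[mm(B(*p),.028) for p in[(542,337),(716,340),(714,402),(541,397)]])
print('batt',[mm(B(*p),.014) for p in[(543,14),(765,31),(747,451),(517,436)]])
E
```

```text
batt [ 368  178   51   91 3799] ctr [ 490.8 -336.2] [158.3 297. ] 84.3 mean [ 492.2 -336.1] px [393.5 222.3]
blue [378 249  26   6 111] ctr [ 393.3 -319.1] [83.3 16.6] 88.4 mean [ 393.5 -319.4] px [390.6 251.4]
red [385 218  26   7  92] ctr [ 494.2 -347.7] [14.1 84.8] 4.7 mean [ 494.  -348.3] px [397.8 221.1]
plate [ 260  229   78   41 1780] ctr [410.3 -13.5] [254.6 133.2] 87.0 mean [395.5 -11.8] px [298.2 253.6]
board [ 165  183   70   98 4914] ctr [479.1 318.5] [231.8 325.4] 89.8 mean [476.2 310.2] px [201.9 232.4]
ofL [481. 111.]
ofR [ 469.5 -149.2]
obL [521.  109.2]
obR [ 507.5 -150.5]
pfL [347.7 117.3]
pfR [ 335.4 -141.1]
s1 [388.9  69. ]
s2 [384.5 -13.4]
s3 [380. -98.]
red [array([ 510.6, -290.8]), array([ 517.2, -408.3]), array([ 472.3, -403.8]), array([ 467. , -293.7])]
blue [array([ 415.8, -261.5]), array([ 410.3, -382.2]), array([ 367.6, -378.6]), array([ 374.5, -259. ])]
batt [array([ 646.1, -273.7]), array([ 629.4, -431.7]), array([ 333.3, -402.4]), array([ 348.2, -242.7])]
```

```bash
python3 - <<'E'
from h import *
mm=lambda u,v,z:np.round(p2w('top',u/1.25,v/1.25,z)[:2]*1000,1)
print('ball',mm(311,210,.149),'jar',mm(473,181,.1),'mug',mm(566,265,.085),'handle',mm(537,273,.05),'bowl',mm(319,182,.04),'stack',mm(264,188,.11))
print('board',[mm(*p,.014) for p in[(227,236),(286,239),(277,349),(216,346)]],'cork',mm(479,362,.035),'spat/brush',mm(225,358,.01))
im=cv2.imread('pics/raw_t0.png')
cv2.imwrite('pics/c2.png',cv2.resize(im[180:290,165:260],None,fx=5,fy=5,interpolation=cv2.INTER_CUBIC))
E
```

```text
ball [662.9 131.6] jar [ 739.5 -285.2] mug [ 513.4 -518.9] handle [ 498.  -450.6] bowl [763.5 125.1] stack [732.7 258.2]
board [array([626.2, 380. ]), array([613.5, 219.8]), array([318.3, 244.3]), array([330.9, 405.8])] cork [ 269.7 -288.1] spat/brush [298.6 382.8]
```

View pics/c2.png

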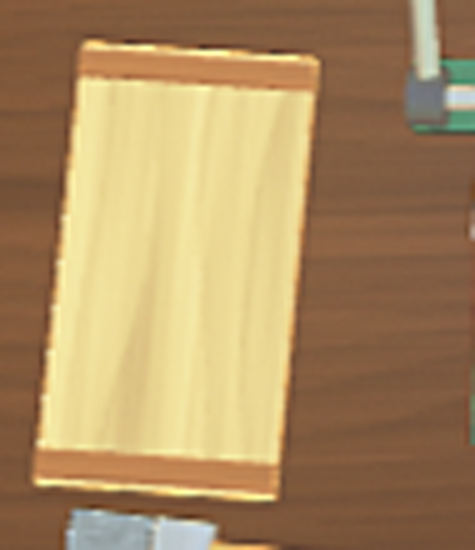

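```bash
python3 -m crank '[{"dx":0,"dy":0,"dz":0.02,"twist":7,"grip":1},{"dx":0.02,"dy":0.03,"dz":0.02,"twist":14},{"dx":0.05,"dy":0.06,"dz":0.02,"twist":21},{"dx":0.07,"dy":0.09,"dz":0.02,"twist":28},{"dx":0.09,"dy":0.12,"dz":0.02,"twist":35}]' 20; python3 -c "
from h import *
print(arm.get_state()['ee_rot'])"
```

```text
[ 3.14012912e+00 -1.39675146e-04 -2.86989553e+00]invalid input at $[1]: expected keys dx, dy, dz, twist, grip
```

The ware board's corners in the crop are at (83,42), (320,60), (277,498) and (35,487), giving a centre of about (472,312) mm and yaw -4.9°. The ball matches the model. Moving over the blue tile.

```bash
python3 -m crank '[{"dx":0.02,"dy":0.03,"dz":0,"twist":7,"grip":1},{"dx":0.04,"dy":0.06,"dz":0,"twist":14,"grip":1},{"dx":0.06,"dy":0.09,"dz":0,"twist":21,"grip":1},{"dx":0.08,"dy":0.12,"dz":0,"twist":28,"grip":1},{"dx":0.1,"dy":0.15,"dz":0,"twist":35,"grip":1}]' 30
python3 -m crank '[{"dx":0.02,"dy":0.03,"dz":0,"twist":7,"grip":1},{"dx":0.04,"dy":0.06,"dz":0,"twist":14,"grip":1},{"dx":0.06,"dy":0.1,"dz":0,"twist":21,"grip":1},{"dx":0.08,"dy":0.13,"dz":0,"twist":28,"grip":1},{"dx":0.1,"dy":0.16,"dz":0,"twist":35,"grip":1}]' 
python3 -m crank '[{"dx":0.01,"dy":0.015,"dz":0,"twist":2,"grip":1},{"dx":0.012,"dy":0.02,"dz":-0.03,"twist":2,"grip":1},{"dx":0.012,"dy":0.02,"dz":-0.06,"twist":2,"grip":1},{"dx":0.012,"dy":0.02,"dz":-0.09,"twist":2,"grip":1},{"dx":0.012,"dy":0.02,"dz":-0.1,"twist":2,"grip":1}]'
python3 -c "
from h import *
im=arm.grab_frame('scene')[:,:,::-1].copy();h,s,v=chan(im)
s0=arm.get_state();print(s0['t'],s0['eef_pos'],np.degrees(s0['ee_rot']),s0['force'])
rect(box(215,195,270,220)&(s>80)&(abs(h-110)<15),'blue',.028,'scene')
rect(box(215,222,270,250)&(s>80)&((h<8)|(h>172)),'red',.028,'scene')
cv2.imwrite('pics/s1.png',cv2.resize(im[150:290,190:330],None,fx=4,fy=4))
"
```

```text
t: 0.52
eef_pos: [0.2816, -0.4986, 0.2261]
ee_rot: [3.141, 0.0, -2.253]
force: [1.3, 0.3, 0.4]
width: 0.0873
gripper_force: 0.0
t: 0.93
eef_pos: [0.3816, -0.3381, 0.2265]
ee_rot: [-3.142, 0.0, -1.642]
force: [-0.0, -0.4, -0.5]
width: 0.088
gripper_force: 0.0
t: 1.35
eef_pos: [0.3909, -0.3186, 0.1227]
ee_rot: [3.136, 0.003, -1.613]
force: [-0.8, -0.1, -0.3]
width: 0.0878
gripper_force: 0.0
1.4 [ 0.39073248 -0.31892464  0.12255677] [ 1.79633883e+02  1.50515689e-01 -9.24551638e+01] [-0.50705429 -0.25546422 -1.04071015]
blue [230 205  26   7  56] ctr [ 392.2 -317.3] [81.2 11.2] 87.2 mean [ 392.2 -316.7] px [242.8 208.2]
red [227 228  28  10  91] ctr [ 493.7 -346.5] [17.  84.8] 3.2 mean [ 493.5 -346.3] px [240.6 232.9]
```

View pics/s1.png

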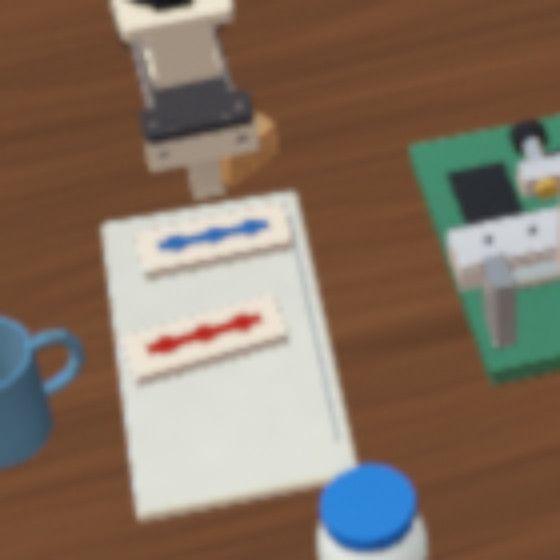

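Both tiles are unchanged on the batt, and the gripper is above the blue one (crop (215,240)). The two cameras agree to 2 mm. Descend and grip.

```bash
python3 -m crank '[{"dx":0.001,"dy":0,"dz":-0.03,"twist":0,"grip":1},{"dx":0.001,"dy":0,"dz":-0.06,"twist":0,"grip":1},{"dx":0.001,"dy":0,"dz":-0.085,"twist":0,"grip":1},{"dx":0.001,"dy":0,"dz":-0.1,"twist":0,"grip":1},{"dx":0.001,"dy":0,"dz":-0.105,"twist":0,"grip":1}]'
python3 -m crank '[{"dx":0,"dy":0,"dz":0,"twist":0,"grip":-0.5},{"dx":0,"dy":0,"dz":0,"twist":0,"grip":-0.5},{"dx":0,"dy":0,"dz":0,"twist":0,"grip":-0.5},{"dx":0,"dy":0,"dz":0,"twist":0,"grip":-0.5},{"dx":0,"dy":0,"dz":0,"twist":0,"grip":-0.5}]' 35
python3 -m crank '[{"dx":0,"dy":0,"dz":0,"twist":0,"grip":-0.5},{"dx":0,"dy":0,"dz":0,"twist":0,"grip":-0.5},{"dx":0,"dy":0,"dz":0,"twist":0,"grip":-0.5},{"dx":0,"dy":0,"dz":0,"twist":0,"grip":-0.5},{"dx":0,"dy":0,"dz":0,"twist":0,"grip":-0.5}]' 35
```

```text
t: 1.82
eef_pos: [0.3935, -0.3203, 0.0203]
ee_rot: [3.139, 0.001, -1.614]
force: [0.2, -0.2, 0.4]
width: 0.0875
gripper_force: 0.0
t: 2.23
eef_pos: [0.3949, -0.3205, 0.0227]
ee_rot: [-3.14, -0.001, -1.613]
force: [0.3, -0.0, 0.2]
width: 0.0598
gripper_force: 0.0
t: 2.65
eef_pos: [0.3941, -0.3202, 0.0219]
ee_rot: [3.141, -0.0, -1.613]
force: [-1.2, 1.4, 6.3]
width: 0.0435
gripper_force: 35.0
```

```bash
python3 -m crank '[{"dx":0,"dy":0,"dz":0,"twist":0,"grip":0.3},{"dx":0,"dy":0,"dz":0,"twist":0,"grip":0.3},{"dx":0,"dy":0,"dz":-0.002,"twist":0,"grip":0.3},{"dx":0,"dy":0,"dz":-0.004,"twist":0,"grip":0.3},{"dx":0,"dy":0,"dz":-0.004,"twist":0,"grip":0.3}]' 35
python3 -m crank '[{"dx":0,"dy":0,"dz":0,"twist":0,"grip":-0.5},{"dx":0,"dy":0,"dz":0,"twist":0,"grip":-0.5},{"dx":0,"dy":0,"dz":0,"twist":0,"grip":-0.5},{"dx":0,"dy":0,"dz":0,"twist":0,"grip":-0.5},{"dx":0,"dy":0,"dz":0,"twist":0,"grip":-0.5}]' 40
python3 -m crank '[{"dx":0,"dy":0,"dz":0.005,"twist":0,"grip":-0.5},{"dx":0,"dy":0,"dz":0.015,"twist":0,"grip":-0.5},{"dx":0,"dy":0,"dz":0.03,"twist":0,"grip":-0.5},{"dx":0,"dy":0,"dz":0.05,"twist":0,"grip":-0.5},{"dx":0,"dy":0,"dz":0.06,"twist":0,"grip":-0.5}]'
```

```text
t: 3.07
eef_pos: [0.3939, -0.3201, 0.017]
ee_rot: [3.141, 0.0, -1.613]
force: [-0.7, -0.5, 0.5]
width: 0.0568
gripper_force: 0.0
t: 3.48
eef_pos: [0.3942, -0.3202, 0.0175]
ee_rot: [3.142, 0.0, -1.613]
force: [0.1, 0.2, -1.8]
width: 0.0433
gripper_force: 40.0
t: 3.9
eef_pos: [0.3951, -0.3206, 0.0803]
ee_rot: [-3.139, -0.001, -1.613]
force: [0.8, -1.4, -0.7]
width: 0.0435
gripper_force: 40.0
```

```bash
python3 -m crank '[{"dx":0,"dy":0.01,"dz":0.01,"twist":7,"grip":-0.5},{"dx":0,"dy":0.025,"dz":0.02,"twist":14,"grip":-0.5},{"dx":0,"dy":0.04,"dz":0.02,"twist":21,"grip":-0.5},{"dx":0,"dy":0.06,"dz":0.02,"twist":28,"grip":-0.5},{"dx":0,"dy":0.08,"dz":0.02,"twist":35,"grip":-0.5}]' 40
python3 -m crank '[{"dx":0.002,"dy":0.02,"dz":0,"twist":7,"grip":-0.5},{"dx":0.004,"dy":0.04,"dz":0,"twist":14,"grip":-0.5},{"dx":0.006,"dy":0.06,"dz":0,"twist":21,"grip":-0.5},{"dx":0.008,"dy":0.08,"dz":0,"twist":28,"grip":-0.5},{"dx":0.01,"dy":0.1,"dz":0,"twist":35,"grip":-0.5}]' 40
python3 -m crank '[{"dx":0,"dy":0.015,"dz":0,"twist":7,"grip":-0.5},{"dx":0,"dy":0.03,"dz":-0.01,"twist":14,"grip":-0.5},{"dx":0.002,"dy":0.04,"dz":-0.02,"twist":20,"grip":-0.5},{"dx":0.002,"dy":0.041,"dz":-0.02,"twist":20,"grip":-0.5},{"dx":0.002,"dy":0.041,"dz":-0.02,"twist":20,"grip":-0.5}]' 40
python3 - <<'E'
from h import *
s=arm.get_state();print(s['t'],s['eef_pos'],np.degrees(s['ee_rot']),s['force'],s['width'])
snap('top','t2.png',(240,160,360,280),5)
E
```

```text
t: 4.32
eef_pos: [0.3942, -0.2396, 0.0982]
ee_rot: [-3.141, -0.001, -0.997]
force: [0.3, 0.8, -1.5]
width: 0.0436
gripper_force: 40.0
t: 4.73
eef_pos: [0.4042, -0.1392, 0.0981]
ee_rot: [-3.141, -0.001, -0.386]
force: [-0.0, -0.1, -2.8]
width: 0.0433
gripper_force: 40.0
t: 5.15
eef_pos: [0.406, -0.0989, 0.0778]
ee_rot: [3.141, 0.0, -0.043]
force: [0.5, -0.1, -1.9]
width: 0.0435
gripper_force: 40.0
5.15 [ 0.4060133  -0.09885842  0.07776695] [ 1.79992243e+02  2.49919746e-02 -2.48368592e+00] [ 0.45112269 -0.13999483 -1.93456999] 0.043536358771408795
```

View pics/t2.png

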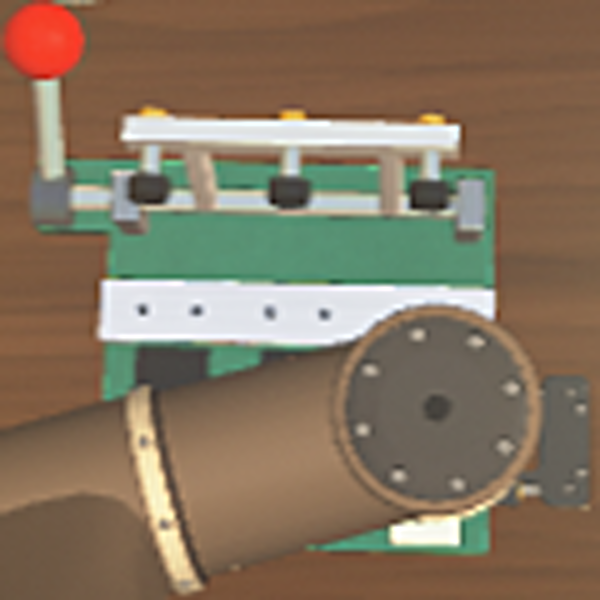

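The tile is held over the right pocket's front, with its rear end showing at crop (425,530). Lower it and slide it in.

```bash
python3 -m crank '[{"dx":0,"dy":-0.001,"dz":-0.02,"twist":0,"grip":-0.5},{"dx":0,"dy":-0.001,"dz":-0.035,"twist":0,"grip":-0.5},{"dx":0,"dy":-0.001,"dz":-0.045,"twist":0,"grip":-0.5},{"dx":0,"dy":-0.001,"dz":-0.05,"twist":0,"grip":-0.5},{"dx":0,"dy":-0.001,"dz":-0.053,"twist":0,"grip":-0.5}]' 40
python3 -m crank '[{"dx":0.005,"dy":0,"dz":0,"twist":0,"grip":-0.5},{"dx":0.010,"dy":0,"dz":0,"twist":0,"grip":-0.5},{"dx":0.015,"dy":-0.001,"dz":0,"twist":0,"grip":-0.5},{"dx":0.02,"dy":-0.001,"dz":0,"twist":0,"grip":-0.5},{"dx":0.022,"dy":-0.001,"dz":0,"twist":0,"grip":-0.5}]' 40
```

```text
t: 5.62
eef_pos: [0.4061, -0.1007, 0.0244]
ee_rot: [3.141, 0.0, -0.045]
force: [0.7, 0.0, -3.0]
width: 0.0434
gripper_force: 40.0
t: 6.03
eef_pos: [0.4298, -0.1011, 0.025]
ee_rot: [-3.141, -0.001, -0.042]
force: [0.4, 0.5, -1.2]
width: 0.0435
gripper_force: 40.0
```

```bash
python3 -m crank '[{"dx":0.001,"dy":0,"dz":0,"twist":0,"grip":-0.5},{"dx":0.002,"dy":0,"dz":0,"twist":0,"grip":-0.5},{"dx":0.003,"dy":0,"dz":0,"twist":0,"grip":-0.5},{"dx":0.004,"dy":0,"dz":0,"twist":0,"grip":-0.5},{"dx":0.005,"dy":0,"dz":0,"twist":0,"grip":-0.5}]' 20
python3 -m crank '[{"dx":0.001,"dy":0,"dz":0,"twist":0,"grip":-0.5},{"dx":0.002,"dy":0,"dz":0,"twist":0,"grip":-0.5},{"dx":0.003,"dy":0,"dz":0,"twist":0,"grip":-0.5},{"dx":0.004,"dy":0,"dz":0,"twist":0,"grip":-0.5},{"dx":0.004,"dy":0,"dz":0,"twist":0,"grip":-0.5}]' 20
python3 -m crank '[{"dx":0.001,"dy":0,"dz":0,"twist":0,"grip":-0.5},{"dx":0.002,"dy":0,"dz":0,"twist":0,"grip":-0.5},{"dx":0.003,"dy":0,"dz":0,"twist":0,"grip":-0.5},{"dx":0.003,"dy":0,"dz":0,"twist":0,"grip":-0.5},{"dx":0.003,"dy":0,"dz":0,"twist":0,"grip":-0.5}]' 20
```

```text
t: 6.45
eef_pos: [0.4331, -0.1012, 0.0246]
ee_rot: [3.142, 0.0, -0.042]
force: [-0.2, 1.2, -1.3]
width: 0.044
gripper_force: 20.0
t: 6.87
eef_pos: [0.4375, -0.1012, 0.0246]
ee_rot: [-3.142, -0.0, -0.042]
force: [-0.2, 0.7, -2.3]
width: 0.0439
gripper_force: 20.0
t: 7.28
eef_pos: [0.4398, -0.1013, 0.0244]
ee_rot: [3.141, 0.001, -0.042]
force: [-0.6, 0.4, -1.5]
width: 0.0439
gripper_force: 20.0
```

```bash
python3 -m crank '[{"dx":0.001,"dy":0,"dz":0,"twist":0,"grip":-0.5},{"dx":0.0015,"dy":0,"dz":0,"twist":0,"grip":-0.5},{"dx":0.002,"dy":0,"dz":0,"twist":0,"grip":-0.5},{"dx":0.0025,"dy":0,"dz":0,"twist":0,"grip":-0.5},{"dx":0.003,"dy":0,"dz":0,"twist":0,"grip":-0.5}]' 20
python3 -m crank '[{"dx":0.001,"dy":0,"dz":0,"twist":0,"grip":-0.5},{"dx":0.0015,"dy":0,"dz":0,"twist":0,"grip":-0.5},{"dx":0.002,"dy":0,"dz":0,"twist":0,"grip":-0.5},{"dx":0.0025,"dy":0,"dz":0,"twist":0,"grip":-0.5},{"dx":0.003,"dy":0,"dz":0,"twist":0,"grip":-0.5}]' 20
```

```text
t: 7.7
eef_pos: [0.4399, -0.1014, 0.0238]
ee_rot: [3.141, 0.006, -0.044]
force: [-10.0, 4.3, 4.0]
width: 0.0439
gripper_force: 20.0
t: 8.12
eef_pos: [0.44, -0.1016, 0.0234]
ee_rot: [3.141, 0.011, -0.045]
force: [-17.4, 7.7, 13.4]
width: 0.0436
gripper_force: 20.0
```

```bash
python3 -m crank '[{"dx":0,"dy":0,"dz":0,"twist":0,"grip":0.6},{"dx":0,"dy":0,"dz":0,"twist":0,"grip":0.6},{"dx":-0.006,"dy":0,"dz":0,"twist":0,"grip":0.6},{"dx":-0.006,"dy":0,"dz":0.01,"twist":0,"grip":0.6},{"dx":-0.006,"dy":0,"dz":0.04,"twist":0,"grip":0.6}]' 20
python3 -m crank '[{"dx":0,"dy":-0.01,"dz":0.04,"twist":0,"grip":1},{"dx":0,"dy":-0.05,"dz":0.07,"twist":-7,"grip":1},{"dx":0,"dy":-0.09,"dz":0.08,"twist":-14,"grip":1},{"dx":0,"dy":-0.13,"dz":0.08,"twist":-21,"grip":1},{"dx":0.01,"dy":-0.17,"dz":0.08,"twist":-28,"grip":1}]' 20
python3 -m crank '[{"dx":0.01,"dy":-0.02,"dz":0,"twist":-7,"grip":1},{"dx":0.02,"dy":-0.04,"dz":0,"twist":-14,"grip":1},{"dx":0.03,"dy":-0.05,"dz":0,"twist":-21,"grip":1},{"dx":0.035,"dy":-0.06,"dz":0,"twist":-28,"grip":1},{"dx":0.04,"dy":-0.07,"dz":0,"twist":-35,"grip":1}]' 20
python3 -m crank '[{"dx":0,"dy":0,"dz":0,"twist":-7,"grip":1},{"dx":0,"dy":0,"dz":0,"twist":-14,"grip":1},{"dx":0,"dy":0,"dz":0,"twist":-20,"grip":1},{"dx":0,"dy":0,"dz":0,"twist":-20,"grip":1},{"dx":0,"dy":0,"dz":0,"twist":-20,"grip":1}]' 20
python3 - <<'E'
from h import *
snap('scene','s2.png',(190,150,410,290),3.6)
im=cv2.imread('pics/raw_s2.png');h,s,v=chan(im)
s0=arm.get_state();print(s0['t'],s0['eef_pos'],np.degrees(s0['ee_rot']))
rect(box(200,195,290,260)&(s>80)&((h<8)|(h>172)),'red',.028,'scene')
snap('top','t3.png')
im=cv2.imread('pics/raw_t3.png');h,s,v=chan(im)
rect(box(250,170,350,290)&(s>60)&(abs(h-110)<15),'blue',.034)
E
```

```text
t: 8.53
eef_pos: [0.4375, -0.1015, 0.0622]
ee_rot: [3.141, 0.006, -0.043]
force: [0.2, 0.0, -0.6]
width: 0.0686
gripper_force: 0.0
t: 8.95
eef_pos: [0.4492, -0.2682, 0.1469]
ee_rot: [-3.14, -0.004, -0.536]
force: [0.7, 0.8, -0.2]
width: 0.0871
gripper_force: 0.0
t: 9.37
eef_pos: [0.4896, -0.3376, 0.1445]
ee_rot: [-3.141, -0.001, -1.149]
force: [-0.0, -1.5, -0.1]
width: 0.0872
gripper_force: 0.0
t: 9.78
eef_pos: [0.4892, -0.3366, 0.1446]
ee_rot: [-3.141, -0.0, -1.488]
force: [-0.3, 1.1, 0.3]
width: 0.0877
gripper_force: 0.0
9.8333 [ 0.4892173  -0.33652385  0.14464714] [-1.79977763e+02 -1.35085343e-02 -8.52066527e+01]
red [227 228  28  10  91] ctr [ 493.7 -346.5] [17.  84.8] 3.2 mean [ 493.5 -346.3] px [240.6 232.9]Traceback (most recent call last):
  File "<stdin>", line 8, in <module>
  File "h.py", line 22, in rect
    k=1+np.argmax(st[1:,4]);pts=np.argwhere(l==k)[:,::-1].astype(float)
        ~~~~~~~~~^^^^^^^^^^
    return _wrapfunc(a, 'argmax', axis=axis, out=out, **kwds)
    return bound(*args, **kwds)
ValueError: attempt to get argmax of an empty sequence
```

View pics/s2.png

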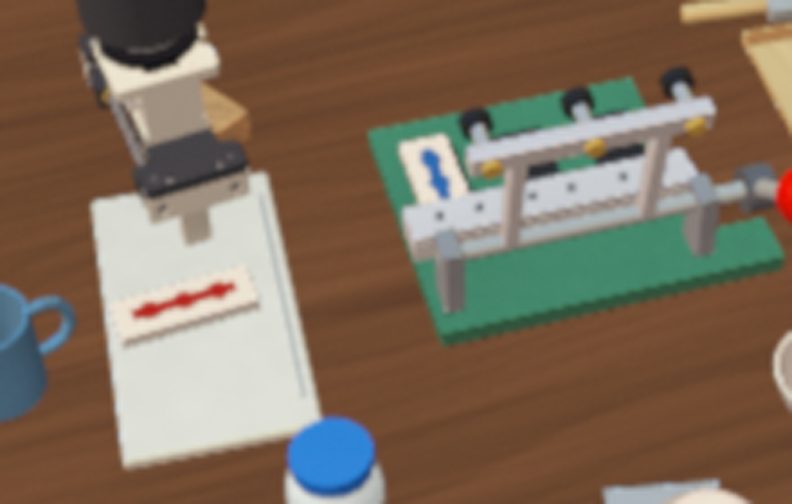

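Blue sits in the right pocket under the overhang (crop (430,170)), and red is untouched on the batt (185,300). Grip red.

```bash
python3 -m crank '[{"dx":0.0045,"dy":-0.011,"dz":-0.03,"twist":-1,"grip":1},{"dx":0.0045,"dy":-0.011,"dz":-0.06,"twist":-1,"grip":1},{"dx":0.0045,"dy":-0.011,"dz":-0.095,"twist":-1,"grip":1},{"dx":0.0045,"dy":-0.011,"dz":-0.115,"twist":-1,"grip":1},{"dx":0.0045,"dy":-0.011,"dz":-0.127,"twist":-1,"grip":1}]' 40
python3 -m crank '[{"dx":0,"dy":0,"dz":0,"twist":0,"grip":-0.5},{"dx":0,"dy":0,"dz":0,"twist":0,"grip":-0.5},{"dx":0,"dy":0,"dz":0,"twist":0,"grip":-0.5},{"dx":0,"dy":0,"dz":0,"twist":0,"grip":-0.5},{"dx":0,"dy":0,"dz":0,"twist":0,"grip":-0.5}]' 40
python3 -m crank '[{"dx":0,"dy":0,"dz":0,"twist":0,"grip":-0.5},{"dx":0,"dy":0,"dz":0,"twist":0,"grip":-0.5},{"dx":0,"dy":0,"dz":0,"twist":0,"grip":-0.5},{"dx":0,"dy":0,"dz":0,"twist":0,"grip":-0.5},{"dx":0,"dy":0,"dz":0,"twist":0,"grip":-0.5}]' 40
```

```text
t: 10.3
eef_pos: [0.492, -0.3468, 0.0145]
ee_rot: [3.138, 0.002, -1.506]
force: [0.2, -0.1, 1.4]
width: 0.0874
gripper_force: 0.3
t: 10.72
eef_pos: [0.4939, -0.3476, 0.018]
ee_rot: [-3.141, -0.0, -1.508]
force: [1.0, -0.0, -0.7]
width: 0.0599
gripper_force: 0.0
t: 11.13
eef_pos: [0.4937, -0.3475, 0.0178]
ee_rot: [-3.141, -0.0, -1.508]
force: [-0.4, 0.2, 2.9]
width: 0.0435
gripper_force: 39.9
```

```bash
python3 -m crank '[{"dx":0,"dy":0,"dz":0.01,"twist":0,"grip":-0.5},{"dx":0,"dy":0,"dz":0.03,"twist":0,"grip":-0.5},{"dx":-0.02,"dy":0.01,"dz":0.06,"twist":7,"grip":-0.5},{"dx":-0.04,"dy":0.02,"dz":0.08,"twist":14,"grip":-0.5},{"dx":-0.06,"dy":0.03,"dz":0.08,"twist":21,"grip":-0.5}]' 40
python3 -m crank '[{"dx":-0.01,"dy":0.02,"dz":0,"twist":7,"grip":-0.5},{"dx":-0.02,"dy":0.04,"dz":0,"twist":14,"grip":-0.5},{"dx":-0.02,"dy":0.06,"dz":0,"twist":21,"grip":-0.5},{"dx":-0.02,"dy":0.08,"dz":0,"twist":28,"grip":-0.5},{"dx":-0.02,"dy":0.1,"dz":0,"twist":35,"grip":-0.5}]' 40
python3 -m crank '[{"dx":0,"dy":0.03,"dz":0,"twist":7,"grip":-0.5},{"dx":0,"dy":0.06,"dz":0,"twist":14,"grip":-0.5},{"dx":0,"dy":0.09,"dz":0,"twist":21,"grip":-0.5},{"dx":0,"dy":0.12,"dz":0,"twist":28,"grip":-0.5},{"dx":0,"dy":0.15,"dz":0,"twist":28,"grip":-0.5}]' 40
python3 -m crank '[{"dx":0,"dy":0.04,"dz":0,"twist":0,"grip":-0.5},{"dx":0,"dy":0.08,"dz":0,"twist":0,"grip":-0.5},{"dx":0,"dy":0.115,"dz":0,"twist":0,"grip":-0.5},{"dx":0,"dy":0.136,"dz":-0.01,"twist":0,"grip":-0.5},{"dx":0,"dy":0.136,"dz":-0.02,"twist":0,"grip":-0.5}]' 40
```

```text
t: 11.55
eef_pos: [0.4353, -0.3183, 0.1018]
ee_rot: [-3.137, -0.005, -1.135]
force: [0.7, -0.4, -1.0]
width: 0.0435
gripper_force: 39.9
t: 11.97
eef_pos: [0.4132, -0.2167, 0.0982]
ee_rot: [-3.141, -0.0, -0.526]
force: [0.6, 0.9, -2.1]
width: 0.0439
gripper_force: 39.9
t: 12.38
eef_pos: [0.4132, -0.0662, 0.098]
ee_rot: [-3.141, -0.0, -0.035]
force: [0.8, 0.3, -3.6]
width: 0.0434
gripper_force: 39.9
t: 12.8
eef_pos: [0.415, 0.0725, 0.0787]
ee_rot: [-3.139, -0.003, -0.039]
force: [-0.1, -0.9, -2.8]
width: 0.0438
gripper_force: 39.9
```

```bash
python3 -m crank '[{"dx":0,"dy":0,"dz":-0.02,"twist":0,"grip":-0.5},{"dx":0,"dy":0,"dz":-0.035,"twist":0,"grip":-0.5},{"dx":0,"dy":0,"dz":-0.045,"twist":0,"grip":-0.5},{"dx":0,"dy":0,"dz":-0.05,"twist":0,"grip":-0.5},{"dx":0,"dy":0,"dz":-0.053,"twist":0,"grip":-0.5}]' 40
python3 -m crank '[{"dx":0.005,"dy":0,"dz":0,"twist":0,"grip":-0.5},{"dx":0.010,"dy":0,"dz":0,"twist":0,"grip":-0.5},{"dx":0.015,"dy":-0.001,"dz":0,"twist":0,"grip":-0.5},{"dx":0.02,"dy":-0.001,"dz":0,"twist":0,"grip":-0.5},{"dx":0.024,"dy":-0.001,"dz":0,"twist":0,"grip":-0.5}]' 40
python3 -m crank '[{"dx":0.001,"dy":0,"dz":0,"twist":0,"grip":-0.5},{"dx":0.002,"dy":0,"dz":0,"twist":0,"grip":-0.5},{"dx":0.003,"dy":0,"dz":0,"twist":0,"grip":-0.5},{"dx":0.004,"dy":0,"dz":0,"twist":0,"grip":-0.5},{"dx":0.005,"dy":0,"dz":0,"twist":0,"grip":-0.5}]' 20
python3 -m crank '[{"dx":0.001,"dy":0,"dz":0,"twist":0,"grip":-0.5},{"dx":0.002,"dy":0,"dz":0,"twist":0,"grip":-0.5},{"dx":0.003,"dy":0,"dz":0,"twist":0,"grip":-0.5},{"dx":0.003,"dy":0,"dz":0,"twist":0,"grip":-0.5},{"dx":0.003,"dy":0,"dz":0,"twist":0,"grip":-0.5}]' 20
```

```text
t: 13.22
eef_pos: [0.4134, 0.0683, 0.0242]
ee_rot: [3.141, 0.001, -0.042]
force: [-0.7, 0.1, -1.6]
width: 0.0434
gripper_force: 39.9
t: 13.63
eef_pos: [0.4388, 0.0676, 0.025]
ee_rot: [-3.141, -0.001, -0.043]
force: [-0.4, -0.4, -1.8]
width: 0.0436
gripper_force: 39.9
t: 14.05
eef_pos: [0.4426, 0.0674, 0.0245]
ee_rot: [3.142, 0.0, -0.042]
force: [0.1, 0.1, -2.0]
width: 0.0435
gripper_force: 19.9
t: 14.47
eef_pos: [0.4457, 0.0675, 0.0245]
ee_rot: [3.142, 0.0, -0.042]
force: [0.5, 0.7, -2.6]
width: 0.0437
gripper_force: 19.9
```

```bash
python3 -m crank '[{"dx":0.001,"dy":0,"dz":0,"twist":0,"grip":-0.5},{"dx":0.0015,"dy":0,"dz":0,"twist":0,"grip":-0.5},{"dx":0.002,"dy":0,"dz":0,"twist":0,"grip":-0.5},{"dx":0.0025,"dy":0,"dz":0,"twist":0,"grip":-0.5},{"dx":0.003,"dy":0,"dz":0,"twist":0,"grip":-0.5}]' 20
python3 -m crank '[{"dx":0.001,"dy":0,"dz":0,"twist":0,"grip":-0.5},{"dx":0.0015,"dy":0,"dz":0,"twist":0,"grip":-0.5},{"dx":0.002,"dy":0,"dz":0,"twist":0,"grip":-0.5},{"dx":0.0025,"dy":0,"dz":0,"twist":0,"grip":-0.5},{"dx":0.003,"dy":0,"dz":0,"twist":0,"grip":-0.5}]' 20
python3 -m crank '[{"dx":0.0005,"dy":0,"dz":0,"twist":0,"grip":-0.5},{"dx":0.001,"dy":0,"dz":0,"twist":0,"grip":-0.5},{"dx":0.0015,"dy":0,"dz":0,"twist":0,"grip":-0.5},{"dx":0.002,"dy":0,"dz":0,"twist":0,"grip":-0.5},{"dx":0.002,"dy":0,"dz":0,"twist":0,"grip":-0.5}]' 20
```

```text
t: 14.88
eef_pos: [0.4464, 0.0669, 0.0241]
ee_rot: [3.14, 0.004, -0.043]
force: [-12.2, 5.6, 6.4]
width: 0.0439
gripper_force: 19.9
t: 15.3
eef_pos: [0.4469, 0.0666, 0.0239]
ee_rot: [3.14, 0.007, -0.044]
force: [-22.9, 12.6, 16.2]
width: 0.0437
gripper_force: 20.0
t: 15.72
eef_pos: [0.448, 0.0665, 0.0236]
ee_rot: [3.139, 0.009, -0.045]
force: [-25.8, 13.4, 15.2]
width: 0.0439
gripper_force: 20.0
```

Both are home. Release, back off, rise, and go above the ball.

```bash
python3 -m crank '[{"dx":0,"dy":0,"dz":0,"twist":0,"grip":0.6},{"dx":0,"dy":0,"dz":0,"twist":0,"grip":0.6},{"dx":-0.008,"dy":0,"dz":0,"twist":0,"grip":0.6},{"dx":-0.008,"dy":0,"dz":0.01,"twist":0,"grip":0.6},{"dx":-0.02,"dy":0,"dz":0.04,"twist":0,"grip":0.6}]' 20
python3 -m crank '[{"dx":-0.02,"dy":0.02,"dz":0.03,"twist":0,"grip":1},{"dx":-0.02,"dy":0.03,"dz":0.07,"twist":0,"grip":1},{"dx":-0.02,"dy":0.05,"dz":0.11,"twist":0,"grip":1},{"dx":-0.02,"dy":0.06,"dz":0.15,"twist":0,"grip":1},{"dx":-0.02,"dy":0.065,"dz":0.19,"twist":0,"grip":1}]' 20
python3 -m crank '[{"dx":0,"dy":0,"dz":0.025,"twist":0,"grip":1},{"dx":0.04,"dy":0,"dz":0.03,"twist":0,"grip":1},{"dx":0.08,"dy":0,"dz":0.03,"twist":0,"grip":1},{"dx":0.12,"dy":0,"dz":0.03,"twist":0,"grip":1},{"dx":0.16,"dy":0,"dz":0.03,"twist":0,"grip":1}]' 20
python3 -m crank '[{"dx":0.03,"dy":0,"dz":0,"twist":0,"grip":1},{"dx":0.06,"dy":0,"dz":0,"twist":0,"grip":1},{"dx":0.09,"dy":0,"dz":0,"twist":0,"grip":1},{"dx":0.09,"dy":0,"dz":0,"twist":0,"grip":1},{"dx":0.09,"dy":0,"dz":0,"twist":0,"grip":1}]' 20
python3 - <<'E'
from h import *
s0=arm.get_state();print(s0['t'],s0['eef_pos'],np.degrees(s0['ee_rot']))
snap('top','t4.png')
snap('scene','s3.png',(250,90,450,240),4)
E
```

```text
t: 16.13
eef_pos: [0.4326, 0.0666, 0.0622]
ee_rot: [3.138, 0.005, -0.043]
force: [0.7, 0.8, 1.1]
width: 0.0689
gripper_force: 0.0
t: 16.55
eef_pos: [0.4131, 0.1329, 0.2556]
ee_rot: [-3.141, -0.001, -0.042]
force: [1.7, 0.9, -0.6]
width: 0.087
gripper_force: 0.0
t: 16.97
eef_pos: [0.5754, 0.1321, 0.284]
ee_rot: [-3.141, -0.002, -0.042]
force: [0.2, 2.1, -0.2]
width: 0.0876
gripper_force: 0.0
t: 17.38
eef_pos: [0.6645, 0.1319, 0.2813]
ee_rot: [3.14, 0.002, -0.044]
force: [-0.1, -0.7, -0.1]
width: 0.0876
gripper_force: 0.0
17.3833 [0.66448145 0.13186942 0.28134802] [ 1.79926199e+02  1.22734561e-01 -2.52342078e+00]
```

View pics/s3.png

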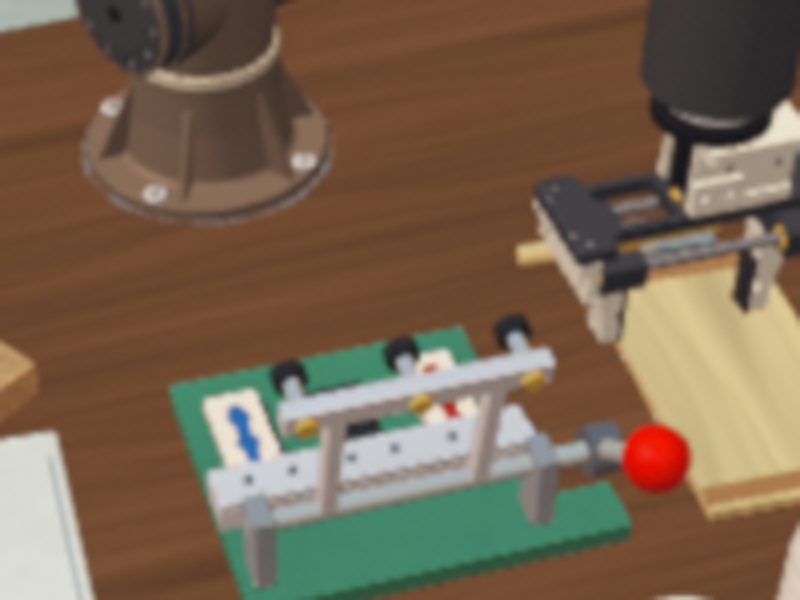

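Both tiles are in the left and right pockets, and the ball is at scene px (414,204). Checking that against the model before descending.

```bash
python3 -c "
from h import *
print(p2w('scene',414,204.3,.149), p2w('top',248.8,168,.149))
im=cv2.imread('pics/raw_s3.png');h,s,v=chan(im)
rect(box(290,160,380,210)&(s>100)&(abs(h-110)<12),'blue',.034,'scene')
print(w2p('scene',(.4385,-.101,.034)),w2p('scene',(.446,.067,.034)))
"
python3 -m crank '[{"dx":-0.002,"dy":0,"dz":-0.04,"twist":0,"grip":1},{"dx":-0.002,"dy":0,"dz":-0.08,"twist":0,"grip":1},{"dx":-0.002,"dy":0,"dz":-0.11,"twist":0,"grip":1},{"dx":-0.002,"dy":0,"dz":-0.13,"twist":0,"grip":1},{"dx":-0.002,"dy":0,"dz":-0.151,"twist":0,"grip":1}]' 15
python3 -m crank '[{"dx":0,"dy":0,"dz":0,"twist":0,"grip":-0.5},{"dx":0,"dy":0,"dz":0,"twist":0,"grip":-0.5},{"dx":0,"dy":0,"dz":0,"twist":0,"grip":-0.5},{"dx":0,"dy":0,"dz":0,"twist":0,"grip":-0.5},{"dx":0,"dy":0,"dz":0,"twist":0,"grip":-0.5}]' 15
python3 -m crank '[{"dx":0,"dy":0,"dz":0,"twist":0,"grip":-0.5},{"dx":0,"dy":0,"dz":0,"twist":0,"grip":-0.5},{"dx":0,"dy":0,"dz":0,"twist":0,"grip":-0.5},{"dx":0,"dy":0,"dz":0,"twist":0,"grip":-0.5},{"dx":0,"dy":0,"dz":0,"twist":0,"grip":-0.5}]' 25
```

```text
[0.66446598 0.13651876 0.149     ] [0.66291303 0.13158653 0.149     ]
blue [308 192   6  13  36] ctr [ 426.7 -100. ] [10.5 58.2] 84.7 mean [425.2 -99.7] px [310.6 197.6]
(np.float64(311.4706322959624), np.float64(200.38190817867692)) (np.float64(360.7737425920835), np.float64(189.72141885103764))
t: 17.9
eef_pos: [0.6604, 0.1324, 0.132]
ee_rot: [-3.141, -0.0, -0.042]
force: [-0.1, -0.9, 0.7]
width: 0.0874
gripper_force: 0.0
t: 18.32
eef_pos: [0.6624, 0.1328, 0.1344]
ee_rot: [-3.14, -0.003, -0.042]
force: [0.4, -0.1, -0.3]
width: 0.0603
gripper_force: 0.0
t: 18.73
eef_pos: [0.6624, 0.1348, 0.1338]
ee_rot: [-3.138, -0.003, -0.041]
force: [-3.1, 8.1, 3.9]
width: 0.0489
gripper_force: 25.0
```

```bash
python3 -m crank '[{"dx":-0.0054,"dy":0.002,"dz":0.006,"twist":0,"grip":-0.5},{"dx":-0.0112,"dy":0.0025,"dz":0.0116,"twist":0,"grip":-0.5},{"dx":-0.0173,"dy":0.003,"dz":0.0167,"twist":0,"grip":-0.5},{"dx":-0.0238,"dy":0.003,"dz":0.0214,"twist":0,"grip":-0.5},{"dx":-0.0306,"dy":0.0035,"dz":0.0257,"twist":0,"grip":-0.5}]' 25
```

```text
t: 19.15
eef_pos: [0.6324, 0.1364, 0.1588]
ee_rot: [-3.14, -0.003, -0.042]
force: [5.1, 1.0, -4.5]
width: 0.0489
gripper_force: 25.0
```

```bash
python3 -m crank '[{"dx":-0.0071,"dy":0,"dz":0.0038,"twist":0,"grip":-0.5},{"dx":-0.0144,"dy":0.0005,"dz":0.007,"twist":0,"grip":-0.5},{"dx":-0.022,"dy":0.001,"dz":0.0098,"twist":0,"grip":-0.5},{"dx":-0.0297,"dy":0.0015,"dz":0.012,"twist":0,"grip":-0.5},{"dx":-0.0375,"dy":0.0015,"dz":0.0137,"twist":0,"grip":-0.5}]' 25
python3 -m crank '[{"dx":-0.008,"dy":0,"dz":0.0011,"twist":0,"grip":-0.5},{"dx":-0.016,"dy":0.0005,"dz":0.0016,"twist":0,"grip":-0.5},{"dx":-0.024,"dy":0.001,"dz":0.0016,"twist":0,"grip":-0.5},{"dx":-0.032,"dy":0.0015,"dz":0.0011,"twist":0,"grip":-0.5},{"dx":-0.04,"dy":0.0015,"dz":0,"twist":0,"grip":-0.5}]' 25
python3 -m crank '[{"dx":-0.0078,"dy":0,"dz":-0.0017,"twist":0,"grip":-0.5},{"dx":-0.0155,"dy":0.0005,"dz":-0.0039,"twist":0,"grip":-0.5},{"dx":-0.0231,"dy":0.001,"dz":-0.0067,"twist":0,"grip":-0.5},{"dx":-0.0304,"dy":0.0015,"dz":-0.0099,"twist":0,"grip":-0.5},{"dx":-0.0375,"dy":0.0015,"dz":-0.0137,"twist":0,"grip":-0.5}]' 25
python3 -m crank '[{"dx":-0.0068,"dy":0,"dz":-0.0043,"twist":0,"grip":-0.5},{"dx":-0.0133,"dy":0.0005,"dz":-0.009,"twist":0,"grip":-0.5},{"dx":-0.0194,"dy":0.001,"dz":-0.0141,"twist":0,"grip":-0.5},{"dx":-0.0252,"dy":0.0015,"dz":-0.0197,"twist":0,"grip":-0.5},{"dx":-0.0306,"dy":0.0015,"dz":-0.0257,"twist":0,"grip":-0.5}]' 25
```

```text
t: 19.57
eef_pos: [0.5949, 0.1383, 0.1731]
ee_rot: [-3.14, -0.004, -0.042]
force: [4.2, 3.2, 0.5]
width: 0.0489
gripper_force: 25.0
t: 19.98
eef_pos: [0.5548, 0.1403, 0.174]
ee_rot: [-3.139, -0.005, -0.041]
force: [0.7, 6.9, 7.9]
width: 0.0488
gripper_force: 25.0
t: 20.4
eef_pos: [0.516, 0.1423, 0.1599]
ee_rot: [-3.138, -0.003, -0.042]
force: [-4.7, 9.8, 8.9]
width: 0.0494
gripper_force: 25.0
t: 20.82
eef_pos: [0.4844, 0.1439, 0.1325]
ee_rot: [-3.138, -0.0, -0.042]
force: [-4.3, 11.9, 0.8]
width: 0.0488
gripper_force: 25.0
```

```bash
python3 -m crank '[{"dx":-0.003,"dy":0.002,"dz":-0.003,"twist":0,"grip":-0.5},{"dx":-0.003,"dy":0.002,"dz":-0.003,"twist":0,"grip":1},{"dx":-0.003,"dy":0.002,"dz":-0.003,"twist":0,"grip":1},{"dx":-0.003,"dy":0.002,"dz":-0.003,"twist":0,"grip":1},{"dx":-0.003,"dy":0.002,"dz":-0.003,"twist":0,"grip":1}]' 25
python3 -m crank '[{"dx":0,"dy":0,"dz":0,"twist":0,"grip":1},{"dx":0,"dy":0,"dz":0.02,"twist":0,"grip":1},{"dx":0,"dy":0,"dz":0.05,"twist":0,"grip":1},{"dx":0,"dy":0,"dz":0.08,"twist":0,"grip":1},{"dx":0,"dy":0,"dz":0.1,"twist":0,"grip":1}]' 25
for i in 1 2 3 4 5 6 7 8; do python3 -m crank '[{"dx":0,"dy":0,"dz":0,"twist":0,"grip":1},{"dx":0,"dy":0,"dz":0,"twist":0,"grip":1},{"dx":0,"dy":0,"dz":0,"twist":0,"grip":1},{"dx":0,"dy":0,"dz":0,"twist":0,"grip":1},{"dx":0,"dy":0,"dz":0,"twist":0,"grip":1}]' 25 | head -2; done
python3 - <<'E'
from h import *
snap('scene','s4.png',(250,90,450,240),4)
E
```

```text
t: 21.23
eef_pos: [0.4818, 0.1435, 0.1291]
ee_rot: [3.141, 0.001, -0.043]
force: [-0.2, 0.5, 0.5]
width: 0.0703
gripper_force: 0.0
t: 21.65
eef_pos: [0.483, 0.1439, 0.2319]
ee_rot: [-3.141, -0.002, -0.042]
force: [0.3, 1.3, 0.1]
width: 0.0876
gripper_force: 0.0
t: 22.07
eef_pos: [0.4819, 0.1435, 0.2282]
t: 22.48
eef_pos: [0.4824, 0.1438, 0.2293]
t: 22.9
eef_pos: [0.4824, 0.1438, 0.2294]
t: 23.32
eef_pos: [0.4825, 0.1438, 0.2294]
t: 23.73
eef_pos: [0.4824, 0.1438, 0.2294]
t: 24.15
eef_pos: [0.4825, 0.1438, 0.2294]
t: 24.57
eef_pos: [0.4825, 0.1438, 0.2294]
t: 24.98
eef_pos: [0.4825, 0.1438, 0.2294]
```

View pics/s4.png

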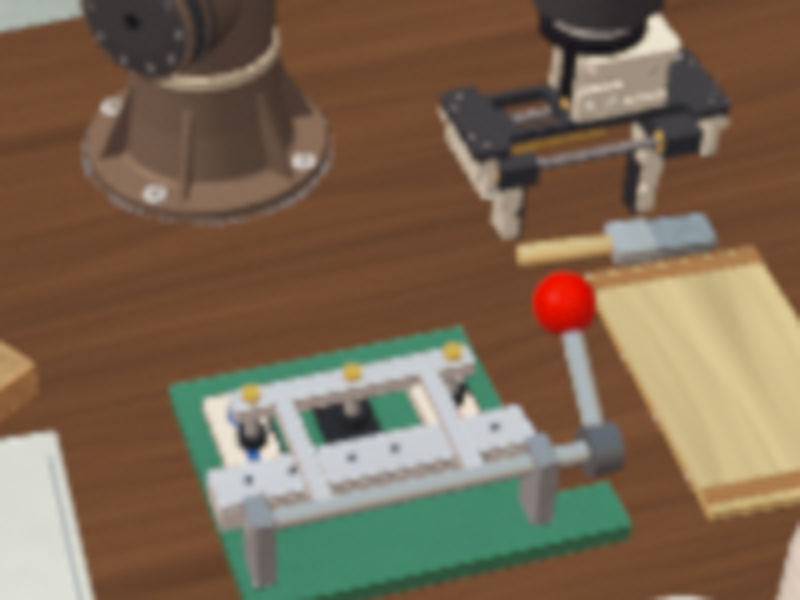

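The clamp is down with its pads on the tiles and the ball at crop (564,302). It has been pressing for 3.8 s, so regrip the ball.

```bash
python3 -c "
from h import *
print(p2w('scene',391,165.5,.149))"
python3 -m crank '[{"dx":0.002,"dy":0.001,"dz":-0.03,"twist":0,"grip":1},{"dx":0.002,"dy":0.001,"dz":-0.06,"twist":0,"grip":1},{"dx":0.002,"dy":0.001,"dz":-0.08,"twist":0,"grip":1},{"dx":0.002,"dy":0.001,"dz":-0.09,"twist":0,"grip":1},{"dx":0.002,"dy":0.001,"dz":-0.099,"twist":0,"grip":1}]' 25
python3 -m crank '[{"dx":0,"dy":0,"dz":0,"twist":0,"grip":-0.5},{"dx":0,"dy":0,"dz":0,"twist":0,"grip":-0.5},{"dx":0,"dy":0,"dz":0,"twist":0,"grip":-0.5},{"dx":0,"dy":0,"dz":0,"twist":0,"grip":-0.5},{"dx":0,"dy":0,"dz":0,"twist":0,"grip":-0.5}]' 15
python3 -m crank '[{"dx":0,"dy":0,"dz":0,"twist":0,"grip":-0.5},{"dx":0,"dy":0,"dz":0,"twist":0,"grip":-0.5},{"dx":0,"dy":0,"dz":0,"twist":0,"grip":-0.5},{"dx":0,"dy":0,"dz":0,"twist":0,"grip":-0.5},{"dx":0,"dy":0,"dz":0,"twist":0,"grip":-0.5}]' 25
```

```text
[0.48737168 0.14582813 0.149     ]
t: 25.45
eef_pos: [0.4843, 0.1446, 0.1296]
ee_rot: [3.141, 0.001, -0.042]
force: [-0.1, 0.3, -0.6]
width: 0.0877
gripper_force: 0.0
t: 25.87
eef_pos: [0.4849, 0.1452, 0.1313]
ee_rot: [-3.14, -0.001, -0.042]
force: [0.0, -0.4, -0.0]
width: 0.0598
gripper_force: 0.0
t: 26.28
eef_pos: [0.4846, 0.1441, 0.1309]
ee_rot: [3.14, -0.0, -0.042]
force: [0.1, -5.3, 4.5]
width: 0.0492
gripper_force: 25.0
```

```bash
python3 -m crank '[{"dx":0.0054,"dy":-0.002,"dz":0.006,"twist":0,"grip":-0.5},{"dx":0.0112,"dy":-0.0025,"dz":0.0116,"twist":0,"grip":-0.5},{"dx":0.0173,"dy":-0.003,"dz":0.0167,"twist":0,"grip":-0.5},{"dx":0.0238,"dy":-0.003,"dz":0.0214,"twist":0,"grip":-0.5},{"dx":0.0306,"dy":-0.0035,"dz":0.0257,"twist":0,"grip":-0.5}]' 25
python3 -m crank '[{"dx":0.0071,"dy":0,"dz":0.0038,"twist":0,"grip":-0.5},{"dx":0.0144,"dy":-0.0005,"dz":0.007,"twist":0,"grip":-0.5},{"dx":0.022,"dy":-0.001,"dz":0.0098,"twist":0,"grip":-0.5},{"dx":0.0297,"dy":-0.0015,"dz":0.012,"twist":0,"grip":-0.5},{"dx":0.0375,"dy":-0.0015,"dz":0.0137,"twist":0,"grip":-0.5}]' 25
python3 -m crank '[{"dx":0.008,"dy":0,"dz":0.0011,"twist":0,"grip":-0.5},{"dx":0.016,"dy":-0.0005,"dz":0.0016,"twist":0,"grip":-0.5},{"dx":0.024,"dy":-0.001,"dz":0.0016,"twist":0,"grip":-0.5},{"dx":0.032,"dy":-0.0015,"dz":0.0011,"twist":0,"grip":-0.5},{"dx":0.04,"dy":-0.0015,"dz":0,"twist":0,"grip":-0.5}]' 25
python3 -m crank '[{"dx":0.0078,"dy":0,"dz":-0.0017,"twist":0,"grip":-0.5},{"dx":0.0155,"dy":-0.0005,"dz":-0.0039,"twist":0,"grip":-0.5},{"dx":0.0231,"dy":-0.001,"dz":-0.0067,"twist":0,"grip":-0.5},{"dx":0.0304,"dy":-0.0015,"dz":-0.0099,"twist":0,"grip":-0.5},{"dx":0.0375,"dy":-0.0015,"dz":-0.0137,"twist":0,"grip":-0.5}]' 25
python3 -m crank '[{"dx":0.0068,"dy":0,"dz":-0.0043,"twist":0,"grip":-0.5},{"dx":0.0133,"dy":-0.0005,"dz":-0.009,"twist":0,"grip":-0.5},{"dx":0.0194,"dy":-0.001,"dz":-0.0141,"twist":0,"grip":-0.5},{"dx":0.0252,"dy":-0.0015,"dz":-0.0197,"twist":0,"grip":-0.5},{"dx":0.0306,"dy":-0.0015,"dz":-0.0257,"twist":0,"grip":-0.5}]' 25
```

```text
t: 26.7
eef_pos: [0.5131, 0.1425, 0.1551]
ee_rot: [-3.14, 0.004, -0.043]
force: [-7.1, 7.6, -3.9]
width: 0.0487
gripper_force: 25.0
t: 27.12
eef_pos: [0.5514, 0.1405, 0.1698]
ee_rot: [-3.141, 0.002, -0.042]
force: [-6.4, 2.1, 2.7]
width: 0.0488
gripper_force: 25.0
t: 27.53
eef_pos: [0.593, 0.1385, 0.1709]
ee_rot: [-3.141, -0.001, -0.042]
force: [-1.9, -1.8, 6.5]
width: 0.0483
gripper_force: 25.0
t: 27.95
eef_pos: [0.632, 0.1365, 0.1578]
ee_rot: [-3.141, -0.003, -0.042]
force: [2.9, -4.0, 5.6]
width: 0.0488
gripper_force: 25.0
t: 28.37
eef_pos: [0.6635, 0.1349, 0.1319]
ee_rot: [-3.141, -0.005, -0.042]
force: [5.3, -5.2, 3.7]
width: 0.049
gripper_force: 25.0
```

```bash
python3 -m crank '[{"dx":0.003,"dy":0,"dz":-0.003,"twist":0,"grip":-0.5},{"dx":0.003,"dy":0,"dz":-0.003,"twist":0,"grip":1},{"dx":0.003,"dy":0,"dz":-0.003,"twist":0,"grip":1},{"dx":0.003,"dy":0,"dz":-0.003,"twist":0,"grip":1},{"dx":0.003,"dy":0,"dz":-0.003,"twist":0,"grip":1}]' 25
python3 -m crank '[{"dx":0,"dy":0,"dz":0.03,"twist":0,"grip":1},{"dx":0,"dy":0,"dz":0.06,"twist":0,"grip":1},{"dx":0,"dy":0,"dz":0.1,"twist":0,"grip":1},{"dx":0,"dy":0,"dz":0.14,"twist":0,"grip":1},{"dx":0,"dy":0.03,"dz":0.15,"twist":0,"grip":1}]' 25
python3 -m crank '[{"dx":-0.03,"dy":0.03,"dz":0,"twist":0,"grip":1},{"dx":-0.06,"dy":0.05,"dz":0,"twist":0,"grip":1},{"dx":-0.1,"dy":0.06,"dz":0,"twist":0,"grip":1},{"dx":-0.14,"dy":0.06,"dz":0,"twist":0,"grip":1},{"dx":-0.18,"dy":0.06,"dz":0,"twist":0,"grip":1}]' 25
python3 - <<'E'
from h import *
s0=arm.get_state();print(s0['t'],s0['eef_pos'])
snap('top','t5.png');snap('scene','s5.png')
a=cv2.imread('pics/raw_t5.png')[160:280,240:350];b=cv2.imread('pics/raw_s5.png')[140:240,280:430]
a=cv2.resize(a,None,fx=4,fy=4,interpolation=2);b=cv2.resize(b,(480*3//4,240),interpolation=2)
o=np.zeros((480,800,3),np.uint8);o[:,:440]=a;o[:240,440:]=b;cv2.imwrite('pics/c5.png',o)
E
```

```text
t: 28.78
eef_pos: [0.6635, 0.1355, 0.1271]
ee_rot: [-3.141, 0.0, -0.042]
force: [-0.0, 0.0, -0.2]
width: 0.07
gripper_force: 0.0
t: 29.2
eef_pos: [0.666, 0.1625, 0.2859]
ee_rot: [-3.139, -0.01, -0.045]
force: [1.3, 0.5, 2.3]
width: 0.0874
gripper_force: 0.0
t: 29.62
eef_pos: [0.4817, 0.2258, 0.2766]
ee_rot: [3.141, 0.001, -0.041]
force: [-0.3, 1.2, 1.4]
width: 0.0879
gripper_force: 0.0
29.6167 [0.48165622 0.22581735 0.27657093]
```

View pics/c5.png

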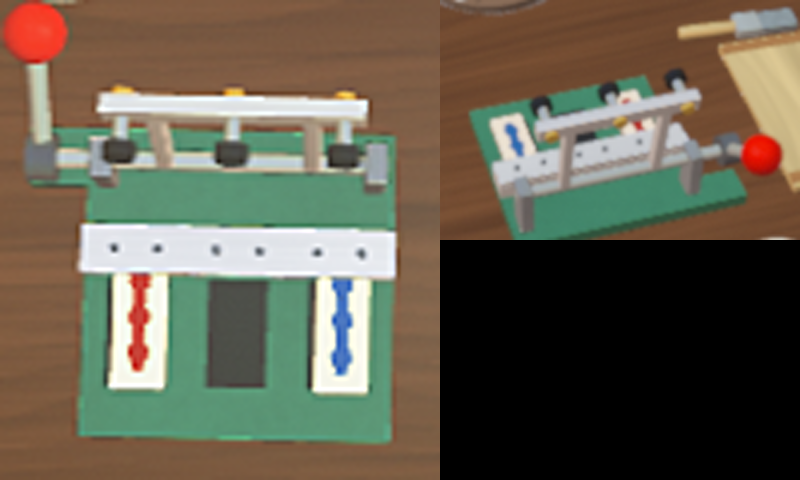

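Both tiles are fully home (rear edges at crop (137,389) and (340,393)) and the clamp is thrown back. Unload red.

```bash
python3 -c "
from h import *
for p in [(274.25,257.2),(274.6,240),(325,258.2),(325.5,240)]: print(p2w('top',*p,.034))"
python3 -m crank '[{"dx":-0.02,"dy":-0.03,"dz":0,"twist":0,"grip":1},{"dx":-0.04,"dy":-0.06,"dz":0,"twist":0,"grip":1},{"dx":-0.06,"dy":-0.09,"dz":-0.01,"twist":0,"grip":0.8},{"dx":-0.06,"dy":-0.12,"dz":-0.04,"twist":0,"grip":0.8},{"dx":-0.06,"dy":-0.15,"dz":-0.06,"twist":0,"grip":0.8}]' 25
python3 -m crank '[{"dx":0,"dy":-0.009,"dz":-0.03,"twist":0,"grip":0.8},{"dx":0,"dy":-0.009,"dz":-0.07,"twist":0,"grip":0.8},{"dx":0.015,"dy":-0.009,"dz":-0.11,"twist":0,"grip":0.8},{"dx":0.018,"dy":-0.009,"dz":-0.14,"twist":0,"grip":0.8},{"dx":0.018,"dy":-0.009,"dz":-0.16,"twist":0,"grip":0.8}]' 25
```

```text
[0.38538422 0.06679277 0.034     ]
[0.44204449 0.0647814  0.034     ]
[ 0.37729742 -0.10056073  0.034     ]
[ 0.43725624 -0.10398609  0.034     ]
t: 30.13
eef_pos: [0.4225, 0.0746, 0.2169]
ee_rot: [-3.139, -0.002, -0.041]
force: [1.0, 0.5, -0.7]
width: 0.0795
gripper_force: 0.0
t: 30.55
eef_pos: [0.4411, 0.0656, 0.0546]
ee_rot: [3.14, 0.002, -0.043]
force: [-0.2, 0.5, -0.1]
width: 0.0789
gripper_force: 0.0
```

```bash
python3 -m crank '[{"dx":0,"dy":0.001,"dz":-0.015,"twist":0,"grip":0.8},{"dx":0,"dy":0.001,"dz":-0.025,"twist":0,"grip":0.8},{"dx":0,"dy":0.001,"dz":-0.033,"twist":0,"grip":0.5},{"dx":0,"dy":0.001,"dz":-0.033,"twist":0,"grip":0},{"dx":0,"dy":0.001,"dz":-0.033,"twist":0,"grip":-0.5}]' 35
python3 -m crank '[{"dx":0,"dy":0,"dz":0,"twist":0,"grip":-0.5},{"dx":0,"dy":0,"dz":0,"twist":0,"grip":-0.5},{"dx":0,"dy":0,"dz":0,"twist":0,"grip":-0.5},{"dx":0,"dy":0,"dz":0,"twist":0,"grip":-0.5},{"dx":0,"dy":0,"dz":0,"twist":0,"grip":-0.5}]' 40
python3 -m crank '[{"dx":-0.005,"dy":0,"dz":0.0005,"twist":0,"grip":-0.5},{"dx":-0.012,"dy":0.0005,"dz":0.001,"twist":0,"grip":-0.5},{"dx":-0.02,"dy":0.001,"dz":0.001,"twist":0,"grip":-0.5},{"dx":-0.03,"dy":0.0015,"dz":0.001,"twist":0,"grip":-0.5},{"dx":-0.035,"dy":0.0015,"dz":0.001,"twist":0,"grip":-0.5}]' 40
```

```text
t: 30.97
eef_pos: [0.4417, 0.0674, 0.0244]
ee_rot: [3.141, 0.0, -0.042]
force: [0.1, -0.3, 1.4]
width: 0.0642
gripper_force: 0.0
t: 31.38
eef_pos: [0.4421, 0.0676, 0.0251]
ee_rot: [-3.141, -0.001, -0.042]
force: [-2.3, -0.3, 6.6]
width: 0.0435
gripper_force: 40.0
t: 31.8
eef_pos: [0.4048, 0.0684, 0.0252]
ee_rot: [3.141, 0.001, -0.042]
force: [-0.5, -0.3, -2.5]
width: 0.0434
gripper_force: 40.0
```

```bash
python3 -m crank '[{"dx":-0.001,"dy":0,"dz":0.01,"twist":0,"grip":-0.5},{"dx":0,"dy":0,"dz":0.04,"twist":0,"grip":-0.5},{"dx":0,"dy":0.03,"dz":0.07,"twist":-1,"grip":-0.5},{"dx":0.01,"dy":0.06,"dz":0.08,"twist":-2,"grip":-0.5},{"dx":0.02,"dy":0.095,"dz":0.08,"twist":-2.5,"grip":-0.5}]' 40
python3 -m crank '[{"dx":0.01,"dy":0.04,"dz":0,"twist":0,"grip":-0.5},{"dx":0.02,"dy":0.08,"dz":0,"twist":0,"grip":-0.5},{"dx":0.03,"dy":0.115,"dz":0,"twist":0,"grip":-0.5},{"dx":0.04,"dy":0.15,"dz":0,"twist":0,"grip":-0.5},{"dx":0.046,"dy":0.18,"dz":0,"twist":0,"grip":-0.5}]' 40
python3 -m crank '[{"dx":0,"dy":0.008,"dz":0,"twist":0,"grip":-0.5},{"dx":0,"dy":0.008,"dz":-0.02,"twist":0,"grip":-0.5},{"dx":0,"dy":0.008,"dz":-0.04,"twist":0,"grip":-0.5},{"dx":0,"dy":0.008,"dz":-0.055,"twist":0,"grip":-0.5},{"dx":0,"dy":0.008,"dz":-0.055,"twist":0,"grip":-0.5}]' 40
python3 - <<'E'
from h import *
s0=arm.get_state();print(s0['t'],s0['eef_pos'],np.degrees(s0['ee_rot']),s0['width'])
snap('scene','s6.png',(330,90,500,230),4.5)
E
```

```text
t: 32.22
eef_pos: [0.4273, 0.1655, 0.1088]
ee_rot: [-3.137, -0.004, -0.087]
force: [2.0, 0.4, -1.8]
width: 0.0436
gripper_force: 40.0
t: 32.63
eef_pos: [0.4724, 0.3462, 0.105]
ee_rot: [3.141, 0.0, -0.085]
force: [1.7, -0.6, -1.6]
width: 0.0433
gripper_force: 40.0
t: 33.05
eef_pos: [0.4701, 0.3497, 0.0469]
ee_rot: [3.136, 0.004, -0.086]
force: [-0.7, -1.0, -2.0]
width: 0.0434
gripper_force: 40.0
33.05 [0.47011891 0.34965072 0.0469003 ] [179.70810349   0.22585598  -4.94933832] 0.04340691490179322
```

View pics/s6.png

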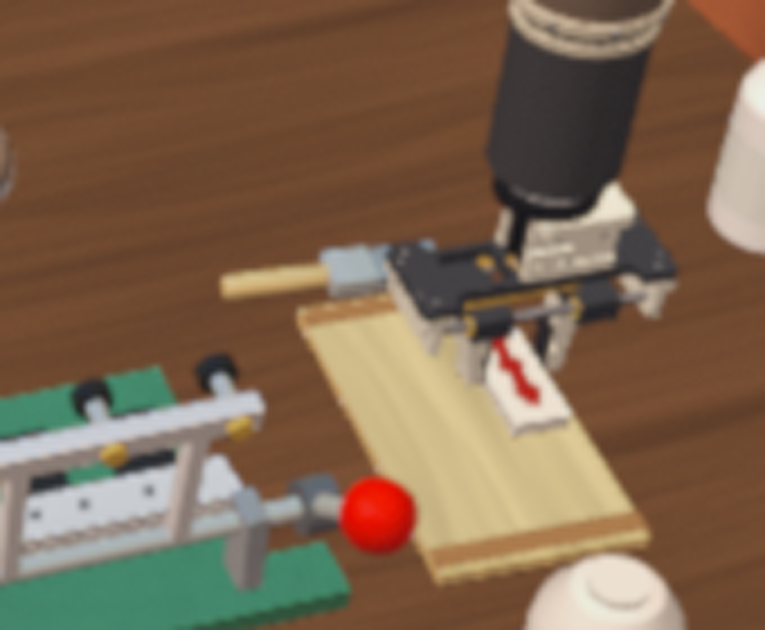

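The red tile is held above the left half of the board. Lower and release it.

```bash
python3 -m crank '[{"dx":0,"dy":0.001,"dz":-0.01,"twist":0,"grip":-0.5},{"dx":0,"dy":0.001,"dz":-0.018,"twist":0,"grip":-0.5},{"dx":0,"dy":0.001,"dz":-0.024,"twist":0,"grip":-0.5},{"dx":0,"dy":0.001,"dz":-0.028,"twist":0,"grip":-0.5},{"dx":0,"dy":0.001,"dz":-0.029,"twist":0,"grip":-0.5}]' 40
python3 -m crank '[{"dx":0,"dy":0,"dz":0,"twist":0,"grip":-0.5},{"dx":0,"dy":0,"dz":0,"twist":0,"grip":-0.5},{"dx":0,"dy":0,"dz":0,"twist":0,"grip":-0.5},{"dx":0,"dy":0,"dz":0,"twist":0,"grip":-0.5},{"dx":0,"dy":0,"dz":-0.0005,"twist":0,"grip":-0.5}]' 20
```

```text
t: 33.52
eef_pos: [0.4724, 0.3524, 0.0207]
ee_rot: [3.141, 0.001, -0.086]
force: [0.3, -0.2, -2.0]
width: 0.0435
gripper_force: 40.0
t: 33.93
eef_pos: [0.4728, 0.3531, 0.0213]
ee_rot: [-3.141, -0.0, -0.086]
force: [0.4, 0.5, -2.3]
width: 0.0438
gripper_force: 20.0
```

```bash
python3 -m crank '[{"dx":0,"dy":0,"dz":-0.0008,"twist":0,"grip":-0.5},{"dx":0,"dy":0,"dz":-0.0015,"twist":0,"grip":-0.5},{"dx":0,"dy":0,"dz":-0.0015,"twist":0,"grip":-0.5},{"dx":0,"dy":0,"dz":-0.0015,"twist":0,"grip":0.4},{"dx":0,"dy":0,"dz":-0.0015,"twist":0,"grip":0.4}]' 20
python3 -m crank '[{"dx":0,"dy":0,"dz":0,"twist":0,"grip":0.4},{"dx":0,"dy":0,"dz":0.015,"twist":0,"grip":0.4},{"dx":0,"dy":0,"dz":0.04,"twist":0,"grip":0.4},{"dx":0,"dy":0,"dz":0.075,"twist":0,"grip":0.8},{"dx":0,"dy":-0.02,"dz":0.11,"twist":1,"grip":0.8}]' 20
python3 -m crank '[{"dx":-0.02,"dy":-0.04,"dz":0.02,"twist":1.5,"grip":0.8},{"dx":-0.04,"dy":-0.08,"dz":0.02,"twist":1.5,"grip":0.8},{"dx":-0.05,"dy":-0.12,"dz":0.02,"twist":1.5,"grip":0.8},{"dx":-0.06,"dy":-0.16,"dz":0.02,"twist":1.5,"grip":0.8},{"dx":-0.06,"dy":-0.2,"dz":0.02,"twist":1.5,"grip":0.8}]' 20
python3 -m crank '[{"dx":0,"dy":-0.04,"dz":0,"twist":0,"grip":0.8},{"dx":0,"dy":-0.08,"dz":0,"twist":0,"grip":0.8},{"dx":0,"dy":-0.12,"dz":0,"twist":0,"grip":0.8},{"dx":0,"dy":-0.16,"dz":0,"twist":0,"grip":0.8},{"dx":0,"dy":-0.2,"dz":0,"twist":0,"grip":0.8}]' 20
python3 - <<'E'
from h import *
s0=arm.get_state();print(s0['t'],s0['eef_pos'],np.degrees(s0['ee_rot']))
im=arm.grab_frame('top')[:,:,::-1].copy();h,s,v=chan(im)
rect(box(165,170,235,290)&(s>120)&((h<6)|(h>172))&(v>120),'red',.028)
im=arm.grab_frame('scene')[:,:,::-1].copy();h,s,v=chan(im)
rect(box(395,150,470,220)&(s>150)&((h<5)|(h>174)),'redscene',.028,'scene')
rect(box(280,150,350,220)&(s>100)&(abs(h-110)<12),'blue',.034,'scene')
E
```

```text
t: 34.35
eef_pos: [0.4729, 0.353, 0.0196]
ee_rot: [-3.141, -0.0, -0.086]
force: [-0.4, 0.4, 0.3]
width: 0.0522
gripper_force: 0.0
t: 34.77
eef_pos: [0.4729, 0.3345, 0.1302]
ee_rot: [3.141, -0.0, -0.067]
force: [1.5, 0.2, 0.5]
width: 0.0697
gripper_force: 0.0
t: 35.18
eef_pos: [0.4113, 0.138, 0.1499]
ee_rot: [-3.14, -0.001, -0.041]
force: [2.6, -0.9, 0.7]
width: 0.0789
gripper_force: 0.0
t: 35.6
eef_pos: [0.4127, -0.062, 0.1501]
ee_rot: [-3.141, -0.002, -0.042]
force: [0.6, 0.3, 0.5]
width: 0.079
gripper_force: 0.0
35.6 [ 0.41270395 -0.06202634  0.15006957] [-1.79967437e+02 -1.03206239e-01 -2.38379650e+00]
red [186 219   6  27  87] ctr [477.3 352.8] [13.7 86.7] 84.2 mean [476.8 351.9] px [188.3 232.1]
redscene [405 196  17  17 222] ctr [558.2 201.7] [50.6 73.6] 63.0 mean [559.5 201.8] px [413.2 204.2]
blue [308 192   6  13  36] ctr [ 426.7 -100. ] [10.5 58.2] 84.7 mean [425.2 -99.7] px [310.6 197.6]
```

Red lies at (477,352) mm, as intended, and blue is still home. Fetch blue.

```bash
python3 -m crank '[{"dx":0,"dy":-0.03,"dz":0,"twist":0,"grip":0.8},{"dx":0.01,"dy":-0.039,"dz":-0.03,"twist":0,"grip":0.8},{"dx":0.021,"dy":-0.039,"dz":-0.06,"twist":0,"grip":0.8},{"dx":0.021,"dy":-0.039,"dz":-0.085,"twist":0,"grip":0.8},{"dx":0.021,"dy":-0.039,"dz":-0.1,"twist":0,"grip":0.8}]' 35
python3 -m crank '[{"dx":0,"dy":0,"dz":-0.015,"twist":0,"grip":0.8},{"dx":0,"dy":0,"dz":-0.025,"twist":0,"grip":0.5},{"dx":0,"dy":0,"dz":-0.025,"twist":0,"grip":0},{"dx":0,"dy":0,"dz":-0.025,"twist":0,"grip":-0.5},{"dx":0,"dy":0,"dz":-0.025,"twist":0,"grip":-0.5}]' 40
python3 -m crank '[{"dx":0,"dy":0,"dz":0,"twist":0,"grip":-0.5},{"dx":0,"dy":0,"dz":0,"twist":0,"grip":-0.5},{"dx":0,"dy":0,"dz":0,"twist":0,"grip":-0.5},{"dx":0,"dy":0,"dz":0,"twist":0,"grip":-0.5},{"dx":0,"dy":0,"dz":0,"twist":0,"grip":-0.5}]' 40
```

```text
t: 36.12
eef_pos: [0.4333, -0.0995, 0.0472]
ee_rot: [3.141, 0.002, -0.044]
force: [-0.5, -0.3, -0.2]
width: 0.0791
gripper_force: 0.0
t: 36.53
eef_pos: [0.4346, -0.099, 0.0251]
ee_rot: [-3.141, -0.001, -0.042]
force: [0.2, 1.2, -0.0]
width: 0.0576
gripper_force: 0.0
t: 36.95
eef_pos: [0.4346, -0.0992, 0.0252]
ee_rot: [-3.141, -0.002, -0.042]
force: [-1.7, 1.0, 7.6]
width: 0.0433
gripper_force: 40.0
```

```bash
python3 -m crank '[{"dx":-0.005,"dy":0,"dz":0.0005,"twist":0,"grip":-0.5},{"dx":-0.012,"dy":0.0005,"dz":0.001,"twist":0,"grip":-0.5},{"dx":-0.02,"dy":0.001,"dz":0.001,"twist":0,"grip":-0.5},{"dx":-0.03,"dy":0.0015,"dz":0.001,"twist":0,"grip":-0.5},{"dx":-0.035,"dy":0.0015,"dz":0.001,"twist":0,"grip":-0.5}]' 40
python3 -m crank '[{"dx":-0.001,"dy":0,"dz":0.01,"twist":0,"grip":-0.5},{"dx":0,"dy":0,"dz":0.04,"twist":0,"grip":-0.5},{"dx":0,"dy":0.03,"dz":0.07,"twist":-1,"grip":-0.5},{"dx":0.01,"dy":0.06,"dz":0.08,"twist":-2,"grip":-0.5},{"dx":0.015,"dy":0.1,"dz":0.08,"twist":-2.5,"grip":-0.5}]' 40
python3 -m crank '[{"dx":0,"dy":0.04,"dz":0,"twist":0,"grip":-0.5},{"dx":0.005,"dy":0.08,"dz":0,"twist":0,"grip":-0.5},{"dx":0.01,"dy":0.115,"dz":0,"twist":0,"grip":-0.5},{"dx":0.02,"dy":0.15,"dz":0,"twist":0,"grip":-0.5},{"dx":0.03,"dy":0.18,"dz":0,"twist":0,"grip":-0.5}]' 40
python3 -m crank '[{"dx":0.01,"dy":0.03,"dz":0,"twist":0,"grip":-0.5},{"dx":0.02,"dy":0.06,"dz":0,"twist":0,"grip":-0.5},{"dx":0.02,"dy":0.09,"dz":-0.02,"twist":0,"grip":-0.5},{"dx":0.02,"dy":0.09,"dz":-0.045,"twist":0,"grip":-0.5},{"dx":0.02,"dy":0.09,"dz":-0.055,"twist":0,"grip":-0.5}]' 40
```

```text
t: 37.37
eef_pos: [0.3971, -0.0979, 0.0253]
ee_rot: [-3.142, 0.0, -0.043]
force: [-0.2, 0.5, -2.1]
width: 0.0436
gripper_force: 40.0
t: 37.78
eef_pos: [0.4154, 0.003, 0.1084]
ee_rot: [-3.139, -0.005, -0.089]
force: [2.6, 0.1, -1.3]
width: 0.0437
gripper_force: 40.0
t: 38.2
eef_pos: [0.4432, 0.1842, 0.1054]
ee_rot: [-3.141, -0.0, -0.085]
force: [0.9, -0.4, -1.5]
width: 0.0436
gripper_force: 40.0
t: 38.62
eef_pos: [0.462, 0.2721, 0.0473]
ee_rot: [3.139, 0.003, -0.085]
force: [-0.7, -0.8, -2.2]
width: 0.0431
gripper_force: 40.0
```

```bash
python3 -m crank '[{"dx":0.001,"dy":0,"dz":-0.01,"twist":0,"grip":-0.5},{"dx":0.001,"dy":0,"dz":-0.018,"twist":0,"grip":-0.5},{"dx":0.001,"dy":0,"dz":-0.024,"twist":0,"grip":-0.5},{"dx":0.001,"dy":0,"dz":-0.028,"twist":0,"grip":-0.5},{"dx":0.001,"dy":0,"dz":-0.0295,"twist":0,"grip":-0.5}]' 40
python3 -m crank '[{"dx":0,"dy":0,"dz":-0.0005,"twist":0,"grip":-0.5},{"dx":0,"dy":0,"dz":-0.001,"twist":0,"grip":-0.5},{"dx":0,"dy":0,"dz":-0.001,"twist":0,"grip":-0.5},{"dx":0,"dy":0,"dz":-0.001,"twist":0,"grip":0.25},{"dx":0,"dy":0,"dz":-0.001,"twist":0,"grip":0.25}]' 20
python3 -m crank '[{"dx":0,"dy":0,"dz":0,"twist":0,"grip":0.25},{"dx":0,"dy":0,"dz":0.015,"twist":0,"grip":0.25},{"dx":0,"dy":0,"dz":0.04,"twist":0,"grip":0.25},{"dx":0,"dy":0,"dz":0.075,"twist":0,"grip":0.6},{"dx":0,"dy":0,"dz":0.11,"twist":0,"grip":0.6}]' 20
python3 -m crank '[{"dx":-0.02,"dy":-0.04,"dz":0.03,"twist":0,"grip":0.6},{"dx":-0.04,"dy":-0.08,"dz":0.06,"twist":0,"grip":0.6},{"dx":-0.05,"dy":-0.12,"dz":0.09,"twist":0,"grip":0.6},{"dx":-0.06,"dy":-0.16,"dz":0.09,"twist":0,"grip":0.6},{"dx":-0.06,"dy":-0.2,"dz":0.09,"twist":0,"grip":0.6}]' 20
python3 -m crank '[{"dx":0,"dy":-0.04,"dz":0,"twist":0,"grip":0.6},{"dx":0,"dy":-0.08,"dz":0,"twist":0,"grip":0.6},{"dx":0,"dy":-0.12,"dz":0,"twist":0,"grip":0.6},{"dx":0,"dy":-0.14,"dz":0,"twist":0,"grip":0.6},{"dx":0,"dy":-0.14,"dz":0,"twist":0,"grip":0.6}]' 20
python3 - <<'E'
from h import *
snap('top','t7.png',(150,120,400,300),3.2)
im=cv2.imread('pics/raw_t7.png');h,s,v=chan(im)
rect(box(165,170,235,290)&(s>120)&((h<6)|(h>172))&(v>120),'red',.028)
rect(box(165,170,235,290)&(s>90)&(abs(h-110)<12),'blue',.028)
E
```

```text
t: 39.03
eef_pos: [0.4651, 0.2717, 0.0209]
ee_rot: [-3.141, -0.0, -0.087]
force: [-0.2, -0.7, -1.3]
width: 0.0437
gripper_force: 40.0
t: 39.45
eef_pos: [0.4653, 0.2725, 0.0204]
ee_rot: [-3.141, -0.001, -0.086]
force: [-0.9, 0.1, 0.7]
width: 0.0513
gripper_force: 0.0
t: 39.87
eef_pos: [0.4645, 0.2716, 0.1307]
ee_rot: [3.14, 0.001, -0.086]
force: [-0.0, 0.8, -0.4]
width: 0.0632
gripper_force: 0.0
t: 40.28
eef_pos: [0.4076, 0.0977, 0.2193]
ee_rot: [-3.139, -0.004, -0.084]
force: [2.0, -0.6, -0.2]
width: 0.0702
gripper_force: 0.0
t: 40.7
eef_pos: [0.4073, -0.0446, 0.2171]
ee_rot: [3.142, -0.001, -0.089]
force: [-0.2, 0.2, 0.1]
width: 0.07
gripper_force: 0.0
red [186 219   6  27  88] ctr [477.3 352.7] [13.9 86.7] 84.8 mean [476.7 351.9] px [188.4 232.1]
blue [210 221   6  27  90] ctr [468.2 270.2] [13.8 86.9] 84.2 mean [469.2 271. ] px [212.7 233.7]
```

View pics/t7.png

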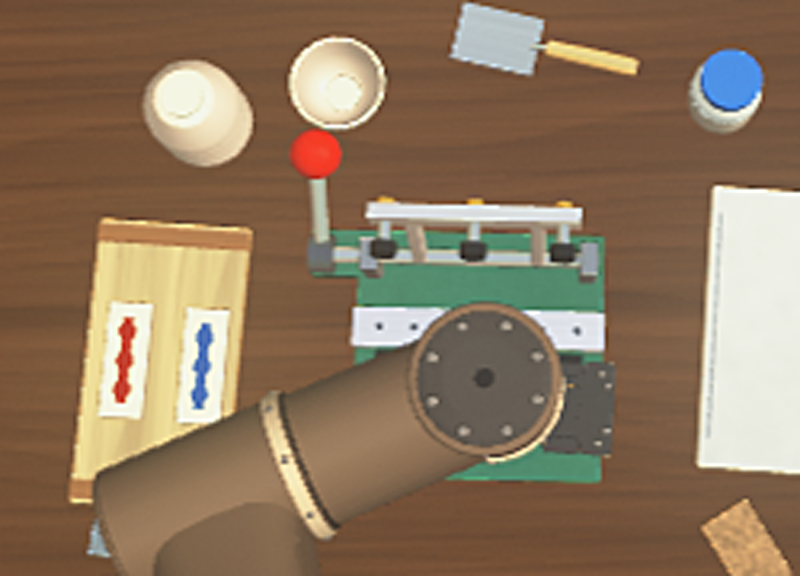

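Both tiles lie flat on the board, transfers up at crop (125,360) and (204,365), inside its edges. The clamp is thrown back and the bystanders haven't moved.

```bash
python3 -c "
from station import arm
print(arm.job_done())"
```

```text
the job is handed in; nothing more can be done
None
```

The job is handed in: the red and blue tiles (no green was there) were pressed for over three seconds and now lie side by side, transfer side up and inside the ware board's edges, with the clamp thrown back and nothing else moved in the last picture.

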